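# Refill the spice carousel's capsule tube and stack the refill tins

## Robot

A 6-joint arm with a two-finger parallel gripper is mounted at the origin on the work surface. World frame = base frame: x ahead of the robot, y to its left, z up, the work surface at z = 0. Lengths are in m, angles in rad, forces in N, time in s.
With the tool pointing down it reaches from about 0.4 to 0.825 m from the base axis. Payload 7 kg.
Tool frame: the origin (TCP) lies midway between the tips of the shut fingers; the grasp point (between the pads) lies r.hold_point_z behind it (r.hold_point_z is the distance from the TCP to the grasp point, in m); z points along the fingers, x is the direction in which the jaws open and shut, and the axes are right-handed (so a half turn about z gives the same grasp; the last joint's range is limited). The gripper opens to 88 mm and grips with 3 to 60 N. Pads are 19 mm wide; open, the fingers measure 130 mm over their backs; the gripper's body (78 mm by 193 mm) begins 47 mm behind the grasp point.
Start: joints at [-0.999, 0.359, 0.012, 0, -1.224, -0.288], TCP at [0.189, -0.648, 0.227] pointing down, gripper open.
Joint ranges: [-3.07, 3.07], [-1.43, 2.12], [-1.02, 1.25], [-3.03, 1.67], [-3.05, -0], [-3.03, 3.03]. Speed limits (rad/s): [2.39, 2.39, 3.01, 3.14, 3.14, 3.14].

## Interface

Orientations are given as [roll, pitch, yaw] about the fixed x, y, z axes, in that order (R = Rz(yaw) Ry(pitch) Rx(roll)).
In Python, from cell import r gives the robot as it stands.
- The arm moves only by the tool apply_moves, never from a script. Its argument "commands" is text: rows parted by semicolons, each of 7 numbers parted by spaces: the turn, a rotation vector about the tool's x, y, z in rad, then the shift along the tool's x, y, z in cm, then the opening, from 0 (shut) to 1 (fully open). A call has 1 to 8 rows; each row is the pose to reach, as a shift and turn from the pose commanded when the call began, along the tool's axes at that moment; what a row does not reach only later rows make up. A row lasts 1/12 s, in which the tool goes at most 41.7 mm and 7.16 degrees, less where a joint would pass 70% of its speed; a pose out of reach is approached as far as the arm can. A call with a gripper value outside its range is refused whole. The fingers move at their own pace and stop on an object; "force" is the grip in N (left out, the last holds). Time passes only in rows, so rows that repeat a pose let the fingers close. It gives the time, the measured TCP pose, the force and the opening at its end, in the units of the state.
- r.read_state(): the state, without advancing time (a new reading comes with each control period).
- r.capture(name): name is "scene" or "top"; returns the picture (384x512x3 uint8, blue, green, red); there is no depth.
- r.calibration(name): a dict with "mtx" (3x3 intrinsics, pixels), "view" (4x4, takes a point from world to camera coordinates). Camera axes: x right, y up, looking along -z (the intrinsics and any distortion apply to the point x, -y, -z); pixel columns grow to the right and rows downward; lengths in m; the calibration is good to about 2 mm. A picture is of the moment at which its call begins. calibration takes no time and is no camera call.
- r.sign_off(): hands the job in, once; it reports no verdict.
Trained networks look in the newest picture that a camera, given by its name, has taken for a name from the list of things; names that differ only in an ending like _2 or _b are one class to them, and where a whole thing is asked for, a point or a joint stands for the part that bears it (a point fixed in the world has none). Each returns a list of dicts, best first, with "p" (0 to 1); they miss things now and then, are a little off and sometimes report something else, mostly with a low value. They report only what shows in the picture. A call takes as long as a camera call.
- r.regions_of(camera, thing): "region" (384x512 bool, what is visible of it) and "box" ([left, top, right, bottom] in pixels, round what is visible of it).
The state is a dict: "clock": time; "joint_pos": joint angles; "joint_velocities": joint speeds; "joint_torque": joint torques, N m; "eef_pos": TCP position; "ee_rot": TCP orientation; "force": force on the tool from outside, world axes, zero at the start; "ft_torque": the same for the moment, N m; "finger_gap": finger opening in m.
Only numpy, scipy, OpenCV 4.12 (cv2) and the standard library are available. Lean on these libraries where they do the work, as an engineer would, in place of code of your own. Each camera call takes 0.05 s, during which the arm holds its last target.

## Task

Refill the one open tube of the white spice carousel: put every loose aluminium capsule into it, then, holding the wooden ram rod, push the capsules down until the whole column bottoms out and press it home firmly. Put the rod back upright in its block, and stack every loose closed tin squarely on the tin that already stands on the olivewood board, so that they make one straight column. Leave the mortar, pinch bowl, measuring cup and olivewood box alone.

Things in the scene. Friction and masses are not known exactly. Their poses are not given: they have to be found in the camera images.
- tube_mouth (a point): centre of the rim of the carousel's one open, clear tube, 172 mm above the counter. The tube stands upright, 55 mm from the carousel's axis. Inside, the rim is a funnel about 38 mm across that narrows within 12 mm to the bore of 28 mm
- tube_floor (a point): centre of the floor inside that tube, 144 mm below its rim. Two sprung strips in its lowest 50 mm catch the first capsule some 38 mm above the floor; the others pile up on it, still within the tube. To push them past the strips takes 3 to 8 N; home is the lowest on the floor, the rest on it without gaps, where they stop dead: press there with 12 to 18 N
- carousel: white plastic spice carousel, fixed and locked: round base 170 mm across, 20 mm high; hub with a grey release button on top (not needed, 150 mm high); four upright tubes of about 34 mm outer diameter 55 mm from the axis, three of them full and capped (168 mm high). Origin: centre of its underside; the open tube lies towards its -x
- capsule0: sealed aluminium spice capsule, an upright plain cylinder 24 mm in diameter and 26 mm tall, 12 g, standing loose on the counter; may be absent. Origin: centre of its underside, z up
- capsule1: sealed aluminium spice capsule, an upright plain cylinder 24 mm in diameter and 26 mm tall, 12 g, standing loose on the counter; may be absent. Origin: centre of its underside, z up
- capsule2: sealed aluminium spice capsule, an upright plain cylinder 24 mm in diameter and 26 mm tall, 12 g, standing loose on the counter; may be absent. Origin: centre of its underside, z up
- capsule3: sealed aluminium spice capsule, an upright plain cylinder 24 mm in diameter and 26 mm tall, 12 g, standing loose on the counter; may be absent. Origin: centre of its underside, z up
- rod: ram rod of dark olivewood, 172 mm long, 90 g, standing upright in the bore of its block with its foot 10 mm above the counter. Origin: centre of its flat foot, z along the rod towards the handle. Round shaft 18 mm in diameter up to 110 mm from the foot, round handle 26 mm in diameter from 116 to 160 mm, then a knob 35 mm in diameter up to 172 mm
- rod_block: olivewood block that holds the rod, fixed, 62 by 62 by 62 mm, with an upright bore of 22 mm diameter and 52 mm depth in the middle of its top (bore floor 10 mm above the counter). Origin: centre of its underside
- board: fixed olivewood board, 112 by 86 by 10 mm, on which the tin column grows. Origin: centre of its underside
- base_tin: first tin of the column, standing loose on the board (underside 10 mm above the counter), of the same shape as the other tins, 84 by 58 by 34 mm, about 240 g. Origin: centre of its underside, x along its 84 mm side, z up
- tin0: closed steel spice tin, 84 mm (its x) by 58 mm (its y) by 34 mm tall, flat top and bottom, about 130 g, lying flat on the counter; may be absent. Origin: centre of its underside, z up; grasp it across the 58 mm
- tin1: closed steel spice tin, 84 mm (its x) by 58 mm (its y) by 34 mm tall, flat top and bottom, about 130 g, lying flat on the counter; may be absent. Origin: centre of its underside, z up; grasp it across the 58 mm
- tin2: closed steel spice tin, 84 mm (its x) by 58 mm (its y) by 34 mm tall, flat top and bottom, about 130 g, lying flat on the counter; may be absent. Origin: centre of its underside, z up; grasp it across the 58 mm
- mortar: small steel mortar, 90 mm across, 72 mm tall; not to be disturbed. Origin: centre of its underside
- pinch_bowl: blue glass pinch bowl, 80 mm across, 34 mm tall; not to be disturbed. Origin: centre of its underside
- measuring_cup: aluminium measuring cup, 70 mm across, 55 mm tall, with a flat handle reaching 88 mm from its axis along its x; not to be disturbed. Origin: centre of its underside
- wood_box: closed olivewood box with a darker lid, 86 by 126 by 60 mm, 74 mm with its brass knob; not to be disturbed. Origin: centre of its underside

How it is judged:
On the way:
1. with every capsule home at the bottom of the tube, the held rod presses firmly (over 9 N) on the column (horizontal distance between each of capsule0, capsule1, capsule2, capsule3 and tube_floor below 0.006 m and angle between each of capsule0, capsule1, capsule2, capsule3's own z axis and vertical below 0.15 rad and (z of capsule0 in the frame of tube_floor between -0.0025 and 0.0025 m or z of capsule0 in the frame of tube_floor between 0.0235 and 0.0285 m or z of capsule0 in the frame of tube_floor between 0.0495 and 0.0545 m or z of capsule0 in the frame of tube_floor between 0.0755 and 0.0805 m) and (z of capsule1 in the frame of tube_floor between -0.0025 and 0.0025 m or z of capsule1 in the frame of tube_floor between 0.0235 and 0.0285 m or z of capsule1 in the frame of tube_floor between 0.0495 and 0.0545 m or z of capsule1 in the frame of tube_floor between 0.0755 and 0.0805 m) and (z of capsule2 in the frame of tube_floor between -0.0025 and 0.0025 m or z of capsule2 in the frame of tube_floor between 0.0235 and 0.0285 m or z of capsule2 in the frame of tube_floor between 0.0495 and 0.0545 m or z of capsule2 in the frame of tube_floor between 0.0755 and 0.0805 m) and (z of capsule3 in the frame of tube_floor between -0.0025 and 0.0025 m or z of capsule3 in the frame of tube_floor between 0.0235 and 0.0285 m or z of capsule3 in the frame of tube_floor between 0.0495 and 0.0545 m or z of capsule3 in the frame of tube_floor between 0.0755 and 0.0805 m) and z of any of capsule0, capsule1, capsule2, capsule3 in the frame of tube_floor below 0.0025 m and (contact force between rod and capsule0 above 9 N or contact force between rod and capsule1 above 9 N or contact force between rod and capsule2 above 9 N or contact force between rod and capsule3 above 9 N)), for 0.15 s.
At the end, for the whole second after the job is handed in: Capsules upright in the open tube, gapless from its floor up (each within 2.5 mm); rod upright in its block (within 10 mm, 7 degrees, foot at most 6 mm up); each loose tin level in one column on the base tin (centres within 8 mm, sides within 7 degrees), that tin on its board; all at rest (horizontal distance between each of capsule0, capsule1, capsule2, capsule3 and tube_floor below 0.006 m and angle between each of capsule0, capsule1, capsule2, capsule3's own z axis and vertical below 0.15 rad and (z of capsule0 in the frame of tube_floor between -0.0025 and 0.0025 m or z of capsule0 in the frame of tube_floor between 0.0235 and 0.0285 m or z of capsule0 in the frame of tube_floor between 0.0495 and 0.0545 m or z of capsule0 in the frame of tube_floor between 0.0755 and 0.0805 m) and (z of capsule1 in the frame of tube_floor between -0.0025 and 0.0025 m or z of capsule1 in the frame of tube_floor between 0.0235 and 0.0285 m or z of capsule1 in the frame of tube_floor between 0.0495 and 0.0545 m or z of capsule1 in the frame of tube_floor between 0.0755 and 0.0805 m) and (z of capsule2 in the frame of tube_floor between -0.0025 and 0.0025 m or z of capsule2 in the frame of tube_floor between 0.0235 and 0.0285 m or z of capsule2 in the frame of tube_floor between 0.0495 and 0.0545 m or z of capsule2 in the frame of tube_floor between 0.0755 and 0.0805 m) and (z of capsule3 in the frame of tube_floor between -0.0025 and 0.0025 m or z of capsule3 in the frame of tube_floor between 0.0235 and 0.0285 m or z of capsule3 in the frame of tube_floor between 0.0495 and 0.0545 m or z of capsule3 in the frame of tube_floor between 0.0755 and 0.0805 m) and z of any of capsule0, capsule1, capsule2, capsule3 in the frame of tube_floor below 0.0025 m and horizontal distance between rod and rod_block below 0.01 m and angle between rod's own z axis and vertical below 0.12 rad and z of rod in the frame of rod_block below 0.016 m and linear speed of each of rod, tin0, tin1, tin2 below 0.02 m/s and horizontal distance between each of tin0, tin1, tin2 and base_tin below 0.008 m and angle between the x axis of each of tin0, tin1, tin2 and the x axis of base_tin, either way round below 0.12 rad and angle between each of tin0, tin1, tin2, base_tin's own z axis and vertical below 0.05 rad and z of each of tin0, tin1, tin2 in the frame of base_tin above 0.031 m and horizontal distance between base_tin and board below 0.03 m); the robot touches nothing.
It fails at once if the steel mortar is shifted by more than 30 mm (distance of mortar from where it was at the start of the episode above 0.03 m).
It fails at once if the blue glass pinch bowl is shifted by more than 30 mm (distance of pinch_bowl from where it was at the start of the episode above 0.03 m).
It fails at once if the measuring cup is shifted by more than 30 mm (distance of measuring_cup from where it was at the start of the episode above 0.03 m).
It fails at once if the olivewood box is shifted by more than 30 mm (distance of wood_box from where it was at the start of the episode above 0.03 m).
Of capsule0, capsule1, capsule2, capsule3 only 2 to 4 are there at a start; the rules pass over those that are not, and their reading is None.
Of tin0, tin1, tin2 only 2 to 3 are there at a start; the rules pass over those that are not, and their reading is None.
At some moment in a run one of capsule0, capsule1, capsule2, capsule3 may be knocked a few centimetres aside while the robot is not near it.
It also fails if it takes over 210 s, if anything falls off the work surface, if the arm or the gripper's body presses on something with over 40 N, if the wrist force passes 120 N, or if a joint passes its speed limit or range.

## Working session

There is one attempt and no reset: what is moved stays moved. The work goes in short steps, Python scripts to look and compute and a tool call to move; the robot and the scene stay as the last step left them, time stands still between calls to the robot, and variables do not carry over. Pictures are saved under pics/ and viewed, and the job is handed in when it is done.

Besides the shell and the picture viewer there is one more tool, called after "Request:" as name(argument=value, ...) on one line, values as JSON. apply_moves: Moves the arm, as the interface text tells. Its arguments: {"type":"object","properties":{"commands":{"type":"string"},"force":{"type":"number"}},"required":["commands"]}

```bash
ls; mkdir -p pics; python3 - <<'E'
from cell import r
import cv2
print(r.read_state(), r.hold_point_z)
for n in("scene","top"):
    im=r.capture(n); cv2.imwrite(f"pics/{n}0.png",im)
    c=r.calibration(n); print(n,c)
E
```

```text
pics
{'clock': 0.0, 'joint_pos': array([-9.98899587e-01,  3.59374812e-01,  1.10725996e-02, -3.51519951e-04,
       -1.22407764e+00, -2.88065698e-01]), 'joint_velocities': array([ 0.00015786, -0.00101075, -0.00079829, -0.00041608, -0.00172052,
        0.00020251]), 'joint_torque': array([-1.33384838e-04, -5.82720816e+01,  2.93060714e+01,  6.99717432e+00,
        6.96364456e-03, -1.15057460e-04]), 'eef_pos': array([ 0.18884639, -0.64754858,  0.22563622]), 'ee_rot': array([-3.14145957e+00, -1.61216166e-03,  1.85450755e+00]), 'force': array([ 0.45030353, -0.21538728,  0.34386346]), 'ft_torque': array([0.04366063, 0.02651626, 0.04626258]), 'finger_gap': 0.08740601462319775} 0.0188
scene {'mtx': array([[459.42247512,   0.        , 252.96773851],
       [  0.        , 459.42247512, 188.97211537],
       [  0.        ,   0.        ,   1.        ]]), 'view': array([[ 0.7762854 ,  0.63013744, -0.01754389, -0.45849966],
       [-0.44102598,  0.5627779 ,  0.69912596,  0.17682288],
       [ 0.45041876, -0.53498397,  0.71478325, -1.53638929],
       [ 0.        ,  0.        ,  0.        ,  1.        ]])}
top {'mtx': array([[357.07754043,   0.        , 257.10629609],
       [  0.        , 357.07754043, 191.74870266],
       [  0.        ,   0.        ,   1.        ]]), 'view': array([[ 0.02601983, -0.99963823,  0.00681079, -0.02404105],
       [ 0.98595214,  0.02678687,  0.16486612, -0.61064726],
       [-0.16498892,  0.00242532,  0.98629244, -0.92826173],
       [ 0.        ,  0.        ,  0.        ,  1.        ]])}
```

View pics/scene0.png

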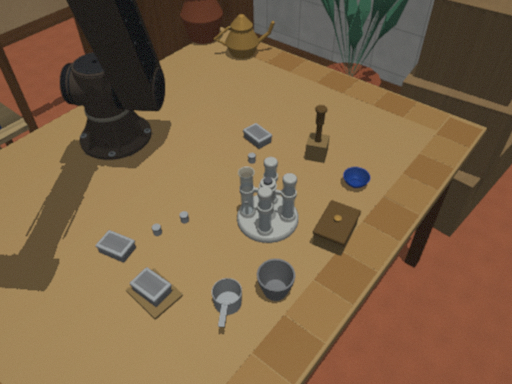

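View pics/top0.png

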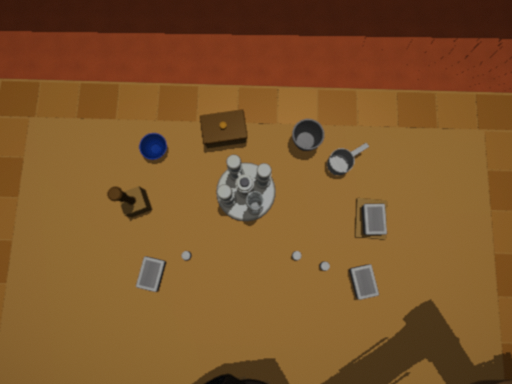

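```bash
cat > h.py <<'E'
from cell import r
import numpy as np, cv2
from scipy.optimize import least_squares
from scipy.spatial.transform import Rotation as R
def proj(c,P):
    P=np.atleast_2d(P); q=P@c["view"][:3,:3].T+c["view"][:3,3]
    q=q*[1,-1,-1]; u=q@c["mtx"].T; return u[:,:2]/u[:,2:]
def ray(c,uv,z):
    d=np.linalg.inv(c["mtx"])@[uv[0],uv[1],1]; d=d*[1,-1,-1]
    Rm=c["view"][:3,:3]; o=-Rm.T@c["view"][:3,3]; d=Rm.T@d
    return o+d*(z-o[2])/d[2]
def cyl(rad,h,z0=0):
    a=np.linspace(0,2*np.pi,40,endpoint=False)
    return np.vstack([np.c_[rad*np.cos(a),rad*np.sin(a),0*a+z] for z in(z0,z0+h)])
def box(x,y,h,z0=0):
    return np.array([[sx*x/2,sy*y/2,z] for sx in(-1,1) for sy in(-1,1) for z in(z0,z0+h)])
def place(S,p):
    c,s=np.cos(p[2]),np.sin(p[2]); return S@np.array([[c,-s,0],[s,c,0],[0,0,1]]).T+[p[0],p[1],0]
def mask(c,P,bx,k=8):
    h=cv2.convexHull(((proj(c,P)+.5-[bx[0],bx[1]])*k).astype(np.float32))
    m=np.zeros(((bx[3]-bx[1])*k,(bx[2]-bx[0])*k),np.uint8)
    cv2.fillConvexPoly(m,np.round(h*16).astype(int),255,cv2.LINE_8,4)
    return cv2.resize(m,None,fx=1/k,fy=1/k,interpolation=cv2.INTER_AREA)/255.
def fit(S,obs,p0,yaw=False):
    """obs: list of (calib, region)"""
    def f(p):
        q=[p[0],p[1],p[2] if yaw else 0]; o=[]
        for c,g in obs:
            ys,xs=np.where(g); bx=[xs.min()-6,ys.min()-6,xs.max()+7,ys.max()+7]
            bx=[max(bx[0],0),max(bx[1],0),min(bx[2],512),min(bx[3],384)]
            o.append(cv2.GaussianBlur(mask(c,place(S,q),bx)-g[bx[1]:bx[3],bx[0]:bx[2]].astype(float),(0,0),1.5).ravel())
        return np.concatenate(o)
    best=None
    for y in (np.arange(0,np.pi,np.pi/6) if yaw else [0]):
        s=least_squares(f,[p0[0],p0[1],y][:3 if yaw else 2],x_scale=[.01,.01,.2][:3 if yaw else 2],diff_step=1e-3 if not yaw else None) if False else __import__('scipy.optimize',fromlist=['minimize']).minimize(lambda p:(f(p)**2).sum(),[p0[0],p0[1],y][:3 if yaw else 2],method='Nelder-Mead',options=dict(initial_simplex=np.array([[p0[0],p0[1],y],[p0[0]+.01,p0[1],y],[p0[0],p0[1]+.01,y],[p0[0],p0[1],y+.3]])[:4 if yaw else 3,:3 if yaw else 2],xatol=1e-4,fatol=1e-3))
        if best is None or s.fun<best.fun: best=s
    return best.x,best.fun
E
cat > d.py <<'E'
from h import *
import pickle
cal={n:r.calibration(n) for n in("scene","top")}
for n in cal: r.capture(n)
D={}
for t in["capsule0","tin0","base_tin","rod","rod_block","board","carousel","tube_mouth","mortar","pinch_bowl","measuring_cup","wood_box"]:
    for n in cal:
        D[t,n]=r.regions_of(n,t)
        for e in D[t,n]:
            if e["p"]>.15:
                ys,xs=np.where(e["region"]); print(t,n,round(e["p"],2),np.round(e["box"]).astype(int),len(xs),np.round(ray(cal[n],(xs.mean(),ys.mean()),.02),3)[:2])
pickle.dump((cal,D),open("d.pkl","wb"))
E
python3 d.py
```

```text
capsule0 scene 0.5 [246 157 255 166] 60 [0.438 0.178]
capsule0 scene 0.42 [152 226 158 236] 85 [ 0.42 -0.2 ]
capsule0 top 0.61 [183 249 190 259] 76 [0.435 0.181]
capsule0 top 0.52 [294 252 300 261] 75 [ 0.443 -0.121]
tin0 scene 0.82 [ 98 231 137 262] 802 [ 0.379 -0.302]
tin0 scene 0.73 [242 125 274 147] 469 [0.384 0.275]
tin0 top 0.93 [134 256 166 290] 717 [0.383 0.275]
tin0 top 0.73 [351 264 374 298] 753 [ 0.377 -0.305]
base_tin scene 0.73 [133 269 172 309] 968 [ 0.54  -0.329]
base_tin top 0.91 [364 202 387 232] 692 [ 0.549 -0.337]
rod scene 0.53 [313 105 327 141] 282 [0.501 0.463]
rod top 0.79 [107 184 135 203] 319 [0.596 0.379]
rod_block scene 0.63 [304 131 327 164] 533 [0.57 0.34]
rod_block top 0.62 [122 189 152 216] 588 [0.577 0.329]
board scene 0.58 [127 272 180 318] 645 [ 0.581 -0.347]
board scene 0.56 [237 156 296 243] 3880 [0.596 0.054]
board top 0.92 [354 197 387 238] 511 [ 0.55  -0.315]
carousel scene 0.63 [234 156 298 242] 3837 [0.596 0.053]
carousel top 0.73 [219 154 277 222] 2877 [0.622 0.024]
tube_mouth scene 0.79 [236 157 297 242] 3900 [0.596 0.055]
tube_mouth top 0.91 [219 154 278 221] 2975 [0.623 0.025]
tube_mouth top 0.56 [350 263 378 300] 764 [ 0.378 -0.305]
mortar scene 0.58 [256 258 293 304] 1251 [ 0.761 -0.125]
mortar top 0.83 [295 116 324 147] 819 [ 0.791 -0.152]
pinch_bowl scene 0.57 [336 165 368 189] 476 [0.734 0.302]
pinch_bowl scene 0.39 [242 125 272 150] 469 [0.385 0.274]
pinch_bowl top 0.83 [138 135 167 159] 550 [0.742 0.295]
measuring_cup scene 0.57 [210 277 242 325] 1001 [ 0.704 -0.24 ]
measuring_cup top 0.75 [327 142 367 177] 665 [ 0.716 -0.253]
wood_box scene 0.92 [312 199 357 255] 1725 [0.789 0.101]
```

```bash
python3 - <<'E'
import cv2,numpy as np
a=cv2.imread("pics/top0.png"); b=cv2.imread("pics/scene0.png")
z=lambda im,x,y,w,h,k:cv2.resize(im[y:y+h,x:x+w],None,fx=k,fy=k,interpolation=cv2.INTER_NEAREST)
T=np.vstack([np.hstack([z(a,130,240,66,50,6),z(a,285,240,66,50,6)]),np.hstack([z(a,345,190,66,50,6),z(b,225,120,66,50,6)])])
cv2.imwrite("pics/z1.png",T)
cv2.imwrite("pics/z2.png",np.hstack([z(a,212,150,72,75,5),z(b,232,150,72,100,5)[:375]]))
E
```

```text
(no output)
```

View pics/z1.png

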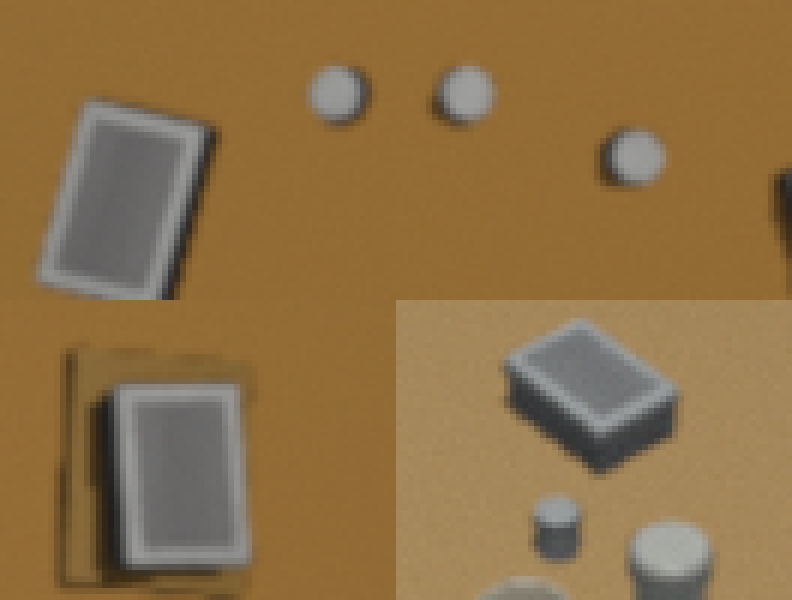

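View pics/z2.png

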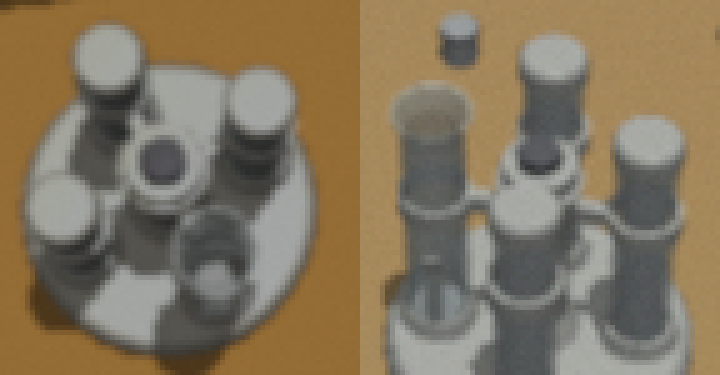

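```bash
cat > m.py <<'E'
from h import *
def tops(im,thr=95,sat=45):
    f=im.astype(int); s=f.max(2)-f.min(2)
    m=((s<sat)&(f.max(2)>thr)).astype(np.uint8)
    n,l,st,ce=cv2.connectedComponentsWithStats(m,connectivity=4)
    return [(l==i,st[i,4],ce[i]) for i in range(1,n) if st[i,4]>15]
def rect(c,g,z):
    cs,_=cv2.findContours(cv2.resize(g.astype(np.uint8)*255,None,fx=4,fy=4,interpolation=cv2.INTER_LINEAR)//128,cv2.RETR_EXTERNAL,cv2.CHAIN_APPROX_NONE)
    k=max(cs,key=cv2.contourArea)[:,0]
    P=np.array([ray(c,(q+.5)/4-.5,z)[:2] for q in k])
    (ce,wh,a)=cv2.minAreaRect((P*1e3).astype(np.float32))
    if wh[0]<wh[1]: a+=90
    return np.array(ce)/1e3,sorted(wh),((a+90)%180)-90
if __name__=="__main__":
    for n in("top","scene"):
        im=r.capture(n); c=r.calibration(n)
        for g,a,ce in tops(im):
            if n=="top" or 1:
                if a<600 and a>25: print(n,a,ce.round(1),"z26",ray(c,ce,.026)[:2].round(4),"z168",ray(c,ce,.168)[:2].round(4))
                if 250<a<1200: print("   rect z34",*rect(c,g,.034),"z44",*rect(c,g,.044))
E
python3 m.py
```

```text
top 204 [304.7 140.3] z26 [ 0.7693 -0.1413] z168 [ 0.7235 -0.1218]
top 111 [359.  149.3] z26 [ 0.7468 -0.2974] z168 [ 0.7041 -0.2555]
top 232 [338.2 163.7] z26 [ 0.7025 -0.2372] z168 [ 0.6662 -0.204 ]
   rect z34 [ 0.5481637  -0.33502875] [60.298973083496094, 87.80242156982422] 1.5440016984939575 z44 [ 0.54715967 -0.33167361] [59.68516159057617, 86.90867614746094] 1.5440959930419922
top 65 [185.5 255. ] z26 [0.4349 0.1828] z168 [0.437  0.1558]
top 65 [296.3 255. ] z26 [ 0.443  -0.1194] z168 [ 0.444  -0.1031]
   rect z34 [0.38410754 0.27423938] [59.64575958251953, 87.06617736816406] -11.536460876464844 z44 [0.38477362 0.27139258] [59.03862762451172, 86.17987060546875] -11.536468505859375
top 67 [324.7 265.7] z26 [ 0.4163 -0.1972] z168 [ 0.4211 -0.1697]
   rect z34 [ 0.3782334  -0.30225687] [59.04561996459961, 87.13824462890625] 13.019942283630371 z44 [ 0.37895926 -0.29923529] [58.44457244873047, 86.25119018554688] 13.019947052001953
scene 30 [315.9   1.2] z26 [-0.0173  1.2236] z168 [0.1553 0.9433]
scene 37 [341.6   5.7] z26 [0.1055 1.2538] z168 [0.2596 0.969 ]
   rect z34 [0.41428851 
[... 2546 characters left out ...]
85 [ 15.5 273.6] z26 [ 0.2575 -0.5134] z168 [ 0.3887 -0.5314]
   rect z34 [ 0.54629047 -0.32965451] [63.63615417480469, 94.96932220458984] 2.447988271713257 z44 [ 0.55250635 -0.33290256] [62.9537239074707, 93.95092010498047] 2.4479753971099854
scene 532 [225.6 301. ] z26 [ 0.712  -0.2493] z168 [ 0.7745 -0.3072]
   rect z34 [ 0.71635059 -0.25327374] [72.03631591796875, 128.79098510742188] -49.9212646484375 z44 [ 0.72074261 -0.25734076] [71.26380920410156, 127.40989685058594] -49.9212760925293
scene 32 [  3.8 284.2] z26 [ 0.2631 -0.5478] z168 [ 0.3934 -0.5606]
scene 29 [ 17.8 283.7] z26 [ 0.2883 -0.5259] z168 [ 0.4148 -0.542 ]
scene 39 [260.5 293.6] z26 [ 0.763  -0.1838] z168 [ 0.8178 -0.2516]
```

```bash
python3 - <<'E'
from h import *
ct=r.calibration("top"); cs=r.calibration("scene")
f=lambda c,ox,oy,x,y,z:ray(c,((x-2)/5+ox,(y-2)/5+oy),z)[:2].round(4)
for x,y in((109,58),(262,97),(65,210)): print("top cap",f(ct,212,150,x,y,.168))
print("button",f(ct,212,150,163,162,.150),"rim",f(ct,212,150,214,250,.172),"base c",f(ct,212,150,171,210,.02))
for x,y in((193,58),(290,139),(165,205)): print("scene cap",f(cs,232,150,x,y,.168))
print("button",f(cs,232,150,539-360,153,.15),"rim",f(cs,232,150,72,112,.172))
# rod knob top
a=cv2.imread("pics/top0.png");b=cv2.imread("pics/scene0.png")
z=lambda im,x,y,w,h,k:cv2.resize(im[y:y+h,x:x+w],None,fx=k,fy=k,interpolation=cv2.INTER_CUBIC)
cv2.imwrite("pics/z3.png",cv2.convertScaleAbs(np.hstack([z(a,100,175,60,60,6),z(b,290,100,60,60,6)]),alpha=2.5))
cv2.imwrite("pics/z4.png",cv2.convertScaleAbs(np.hstack([z(a,212,150,72,75,5),z(b,232,150,72,75,5)]),alpha=1.5))
E
```

```text
top cap [0.6655 0.0523]
top cap [ 0.6481 -0.0228]
top cap [0.5897 0.0707]
button [0.618 0.025] rim [ 0.5716 -0.0015] base c [0.6158 0.0241]
scene cap [0.5946 0.0704]
scene cap [0.6691 0.0526]
scene cap [ 0.6484 -0.0218]
button [0.6206 0.0253] rim [ 0.5739 -0.0024]
```

View pics/z3.png

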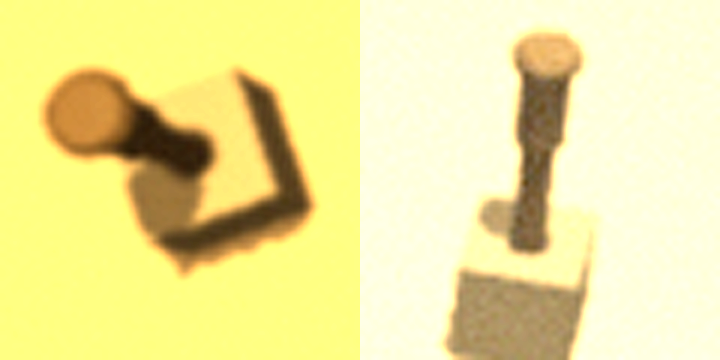

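View pics/z4.png

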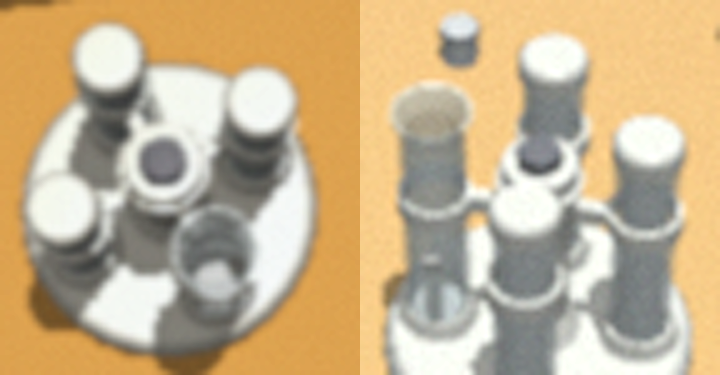

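```bash
cat >> h.py <<'E'
def go(x,y,z,yaw=np.pi/2,p=True):
    s=r.read_state(); Rm=R.from_euler("xyz",s["ee_rot"])
    T=R.from_euler("xyz",[np.pi,0,yaw])
    rv=(Rm.inv()*T).as_rotvec(); d=Rm.inv().apply(np.array([x,y,z])-s["eef_pos"])*100
    if p: print("t",round(s["clock"],2),"pos",s["eef_pos"].round(4),"rot",s["ee_rot"].round(3),"F",s["force"].round(1),"gap",round(s["finger_gap"],4),"\n->",rv.round(3),d.round(2))
E
python3 - <<'E'
from h import *
ct=r.calibration("top"); cs=r.calibration("scene")
q=lambda x,ox,:(x+.5)/6-.5+ox
print(ray(ct,(q(90,100),q(113,175)),.182),ray(cs,(q(188,290),q(55,100)),.182))
print("block corners top z62",[ray(ct,(q(x,100),q(y,175)),.062)[:2].round(4) for x,y in((237,72),(280,193))], [ray(cs,(q(x,290),q(y,100)),.062)[:2].round(4) for x,y in((107,268),(225,288),(237,212),(115,203))])
print("shaft at block, scene",ray(cs,(q(167,290),q(244,100)),.062)[:2])
go(.4168,-.1975,.10)
E
```

```text
[0.57598847 0.32877366 0.182     ] [0.5821608 0.3248207 0.182    ]
block corners top z62 [array([0.6147, 0.3124]), array([0.5603, 0.2887])] [array([0.5664, 0.2938]), array([0.6217, 0.3172]), array([0.594 , 0.3719]), array([0.5402, 0.3395])]
shaft at block, scene [0.57979918 0.32818964]
t 1.5 pos [ 0.189  -0.648   0.2266] rot [-3.142 -0.     1.855] F [-0.  -0.  -0.1] gap 0.0874 
-> [-0.    -0.     0.284] [36.87 34.48 12.66]
```

Request:
apply_moves(commands="0 0 0.284 36.9 34.5 8 1;0 0 0.284 36.9 34.5 8 1;0 0 0.284 36.9 34.5 8 1;0 0 0.284 36.9 34.5 8 1;0 0 0.284 36.9 34.5 8 1;0 0 0.284 36.9 34.5 8 1;0 0 0.284 36.9 34.5 8 1;0 0 0.284 36.9 34.5 8 1", force=15)

```text
clock: 2.17
eef_pos: [0.3377, -0.3532, 0.1746]
ee_rot: [3.141, 0.0, 1.57]
force: [0.2, -0.5, 0.6]
finger_gap: 0.0875
```

```bash
python3 - <<'E'
from h import *
go(.4168,-.1975,.06)
E
```

```text
t 2.17 pos [ 0.3377 -0.3532  0.1746] rot [3.141 0.    1.57 ] F [ 0.2 -0.5  0.6] gap 0.0875 
-> [ 0.001  0.    -0.   ] [15.58  7.9  11.46]
```

Request:
apply_moves(commands="0 0 0 15.6 7.9 11 1;0 0 0 15.6 7.9 11 1;0 0 0 15.6 7.9 11 1;0 0 0 15.6 7.9 11 1;0 0 0 15.6 7.9 11 1;0 0 0 15.6 7.9 11 1;0 0 0 15.6 7.9 11 1;0 0 0 15.6 7.9 11 1")

```text
clock: 2.83
eef_pos: [0.4164, -0.1988, 0.0648]
ee_rot: [-3.142, 0.0, 1.572]
force: [0.8, -0.1, 0.5]
finger_gap: 0.0877
```

```bash
python3 - <<'E'
from h import *
go(.4168,-.1975,.008)
cv2.imwrite("pics/s1.png",np.hstack([r.capture(n)[a:a+150,b:b+200] for n,a,b in(("scene",140,80),("top",180,230))]).repeat(2,0).repeat(2,1))
go(.4168,-.1975,.008)
E
```

```text
t 2.83 pos [ 0.4164 -0.1988  0.0648] rot [-3.142  0.     1.572] F [ 0.8 -0.1  0.5] gap 0.0877 
-> [-0.     0.     0.001] [0.13 0.04 5.68]
t 2.93 pos [ 0.4164 -0.1996  0.0653] rot [3.14 0.   1.57] F [-0.1 -0.3 -0.5] gap 0.0879 
-> [ 0.001  0.    -0.001] [0.21 0.03 5.73]
```

View pics/s1.png

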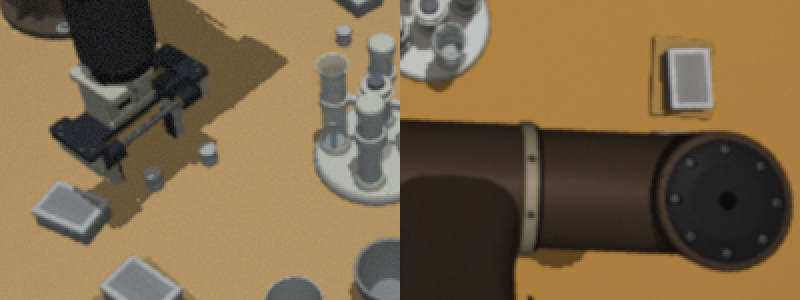

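Request:
apply_moves(commands="0 0 0 0.2 0.05 1 0.5;0 0 0 0.2 0.05 2 0.5;0 0 0 0.2 0.05 4 0.5;0 0 0 0.2 0.05 5.6 0.5;0 0 0 0.2 0.05 5.7 0.5;0 0 0 0.2 0.05 5.7 0.5;0 0 0 0.2 0.05 5.7 0.1;0 0 0 0.2 0.05 5.7 0.1")

```text
clock: 3.6
eef_pos: [0.4175, -0.1973, 0.0087]
ee_rot: [3.14, 0.0, 1.57]
force: [-0.3, -0.4, -0.6]
finger_gap: 0.0403
```

Request:
apply_moves(commands="0 0 0 0 0 0 0.1;0 0 0 0 0 0 0.1;0 0 0 0 0 0 0.1;0 0 0 0 0 -2 0.1;0 0 0 0 0 -5 0.1")

```text
clock: 4.02
eef_pos: [0.4146, -0.1966, 0.0562]
ee_rot: [-3.136, -0.0, 1.57]
force: [1.5, -0.4, -0.3]
finger_gap: 0.0235
```

```bash
python3 - <<'E'
from h import *
cv2.imwrite("pics/s2.png",r.capture("scene")[140:290,80:280].repeat(3,0).repeat(3,1))
go(.573,-.003,.20)
E
```

```text
t 4.07 pos [ 0.4187 -0.1973  0.0627] rot [3.138e+00 1.000e-03 1.572e+00] F [ 2.7 -0.7  5.5] gap 0.0231 
-> [0.004 0.001 0.001] [ 19.39  15.51 -13.69]
```

View pics/s2.png

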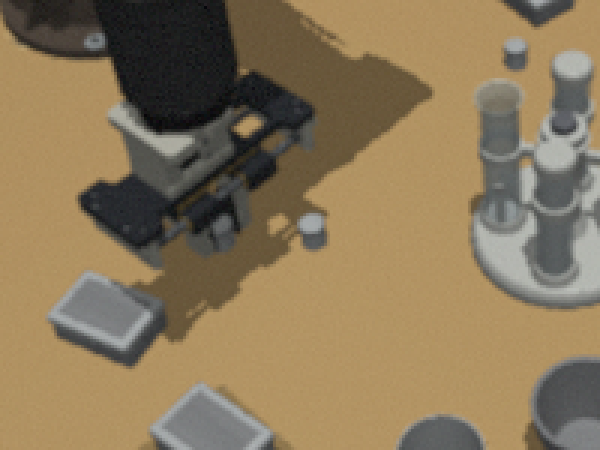

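Request:
apply_moves(commands="0 0 0 0 0 -4 0.1;0 0 0 2 2 -8 0.1;0 0 0 5 4 -12 0.1;0 0 0 8 6.5 -14.7 0.1;0 0 0 11 9 -14.7 0.1;0 0 0 14 11.5 -14.7 0.1;0 0 0 17 13.8 -14.7 0.1;0 0 0 19 15.3 -14.7 0.1")

```text
clock: 4.73
eef_pos: [0.5713, -0.0047, 0.2056]
ee_rot: [3.139, -0.001, 1.571]
force: [1.0, -1.0, -0.3]
finger_gap: 0.0234
```

Request:
apply_moves(commands="0 0 0 0.3 0.2 0 0.1;0 0 0 0.3 0.2 0 0.1;0 0 0 0.3 0.2 0 0.1")

```text
clock: 4.98
eef_pos: [0.5713, -0.0037, 0.2041]
ee_rot: [-3.141, 0.0, 1.572]
force: [-1.5, 0.6, 0.6]
finger_gap: 0.0237
```

```bash
python3 - <<'E'
from h import *
cv2.imwrite("pics/s3.png",r.capture("scene")[100:250,180:380].repeat(3,0).repeat(3,1))
go(.573,-.003,.174)
E
```

```text
t 5.03 pos [ 0.571  -0.0043  0.2043] rot [-3.141  0.     1.571] F [ 0.3 -0.4 -0.2] gap 0.0233 
-> [-0.001  0.    -0.   ] [0.13 0.2  3.03]
```

View pics/s3.png

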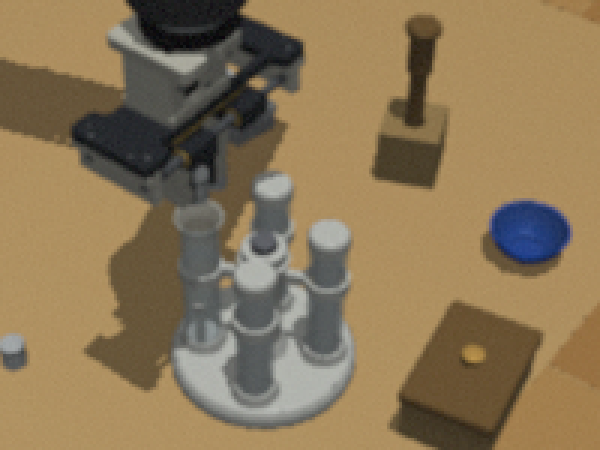

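Request:
apply_moves(commands="0 0 0 0.1 0.2 0.5 0.1;0 0 0 0.1 0.2 1 0.1;0 0 0 0.1 0.2 1.5 0.1;0 0 0 0.1 0.2 2 0.1;0 0 0 0.1 0.2 2.5 0.1;0 0 0 0.1 0.2 2.9 0.1;0 0 0 0.1 0.2 2.9 0.1;0 0 0 0.1 0.2 2.9 0.1")

```text
clock: 5.7
eef_pos: [0.5736, -0.003, 0.1752]
ee_rot: [-3.141, 0.0, 1.571]
force: [-0.4, -0.1, -0.3]
finger_gap: 0.0235
```

```bash
python3 - <<'E'
from h import *
go(.573,-.003,.174)
cv2.imwrite("pics/s4.png",r.capture("scene")[130:250,200:320].repeat(4,0).repeat(4,1))
E
```

```text
t 5.7 pos [ 0.5736 -0.003   0.1752] rot [-3.141  0.     1.571] F [-0.4 -0.1 -0.3] gap 0.0235 
-> [-0.001  0.    -0.   ] [-0.   -0.06  0.12]
```

View pics/s4.png

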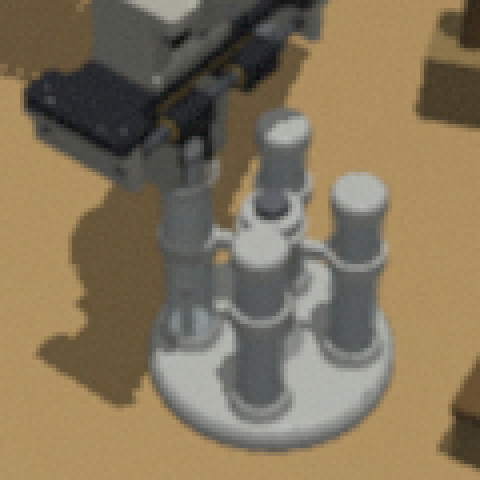

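Centred, no contact. Release, rise.

Request:
apply_moves(commands="0 0 0 0 0 0 0.4;0 0 0 0 0 0 0.4;0 0 0 0 0 0 0.4;0 0 0 0 0 0 0.4;0 0 0 0 0 -2 0.5;0 0 0 0 0 -5 0.5;0 0 0 -3 -3 -6 0.5;0 0 0 -7 -6 -6 0.5")

```text
clock: 6.42
eef_pos: [0.5213, -0.0641, 0.238]
ee_rot: [3.137, -0.0, 1.573]
force: [0.2, -1.1, -0.8]
finger_gap: 0.0434
```

```bash
python3 - <<'E'
from h import *
im=r.capture("scene")
cv2.imwrite("pics/s5.png",im[130:250,140:320].repeat(4,0).repeat(4,1))
c=r.calibration("scene")
print(proj(c,[[.4433,-.12,.026],[.4365,.182,.026]]))
from m import tops
for g,a,ce in tops(im):
    if 20<a<90: print(a,ce.round(1),ray(c,ce,.026)[:2].round(4))
go(.4433,-.12,.05)
E
```

```text
[[183.19169817 213.90090368]
 [251.21167626 154.9929435 ]]
21 [2. 2.] [-1.2301  0.3056]
53 [23.7  2.9] [-1.1352  0.365 ]
25 [394.3   6.1] [0.3017 1.3956]
26 [44.5 11.6] [-0.9685  0.3711]
56 [215.3  30.4] [-0.2016  0.7174]
61 [ 4.7 28. ] [-0.9668  0.1675]
63 [183.6  34.2] [-0.2873  0.6095]
28 [111.4 153.2] [ 0.0864 -0.0804]
50 [251.4 154.8] [0.4362 0.1832]
25 [356.  167.2] [0.718  0.3319]
42 [183.3 213.8] [ 0.4433 -0.1196]
t 6.47 pos [ 0.5154 -0.0686  0.2371] rot [ 3.141 -0.     1.571] F [-8.1 -3.7 -3. ] gap 0.044 
-> [ 0.001 -0.     0.   ] [-5.14 -7.23 18.71]
```

View pics/s5.png

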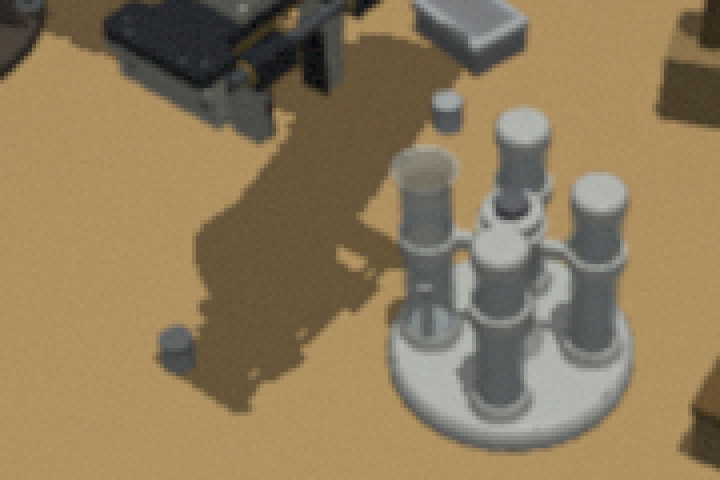

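Request:
apply_moves(commands="0 0 0 -2.5 -3.5 2 0.5;0 0 0 -4.5 -6 5 0.5;0 0 0 -5.1 -7.2 9 0.5;0 0 0 -5.1 -7.2 13 0.5;0 0 0 -5.1 -7.2 16 0.5;0 0 0 -5.1 -7.2 17.5 0.5;0 0 0 -5.1 -7.2 18.5 0.5;0 0 0 -5.1 -7.2 18.7 0.5")

```text
clock: 7.13
eef_pos: [0.4465, -0.116, 0.0466]
ee_rot: [-3.138, 0.0, 1.57]
force: [0.4, 0.6, 0.2]
finger_gap: 0.044
```

```bash
python3 - <<'E'
from h import *
from m import tops
im=r.capture("top");c=r.calibration("top")
cv2.imwrite("pics/s6.png",np.hstack([im[150:225,212:284].repeat(5,0).repeat(5,1),cv2.imread("pics/top0.png")[150:225,212:284].repeat(5,0).repeat(5,1)]))
for g,a,ce in tops(im):
    if 20<a<90: print(a,ce.round(1),ray(c,ce,.026)[:2].round(4))
go(.4433,-.12,.0085)
E
```

```text
21 [153.  133.7] [0.7769 0.2968]
t 7.18 pos [ 0.4471 -0.1159  0.0474] rot [-3.139  0.     1.57 ] F [-0.7  0.4  1. ] gap 0.0433 
-> [-0.002  0.    -0.   ] [-0.41 -0.37  3.89]
```

View pics/s6.png

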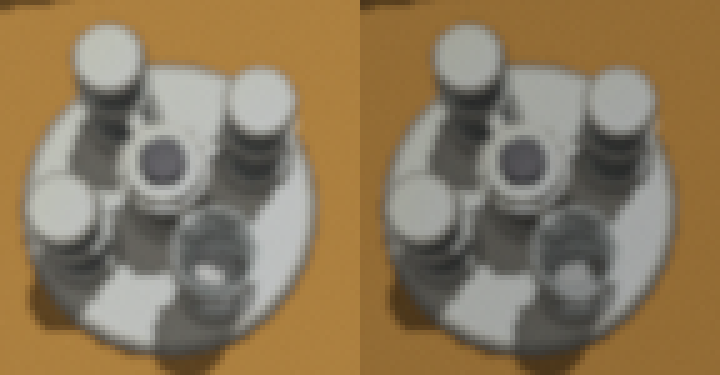

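Request:
apply_moves(commands="0 0 0 -0.4 -0.35 0.3 0.5;0 0 0 -0.4 -0.35 1.2 0.5;0 0 0 -0.4 -0.35 2.5 0.5;0 0 0 -0.4 -0.35 3.7 0.5;0 0 0 -0.4 -0.35 3.9 0.5;0 0 0 -0.4 -0.35 3.9 0.5;0 0 0 -0.4 -0.35 3.9 0.1;0 0 0 -0.4 -0.35 3.9 0.1")

```text
clock: 7.85
eef_pos: [0.445, -0.1197, 0.0102]
ee_rot: [3.14, -0.0, 1.571]
force: [-0.1, -0.8, -1.0]
finger_gap: 0.0355
```

Request:
apply_moves(commands="0 0 0 0 0 0 0.1;0 0 0 0 0 0 0.1;0 0 0 0 0 0 0.1;0 0 0 0 0 -2 0.1;0 0 0 0 0 -6 0.1;0 0 0 0 0 -10 0.1;0 0 0 0 0 -14 0.1;0 0 0 0 0 -18 0.1")

```text
clock: 8.52
eef_pos: [0.4437, -0.1198, 0.1917]
ee_rot: [3.141, -0.0, 1.571]
force: [1.4, 0.2, -1.0]
finger_gap: 0.0234
```

```bash
python3 - <<'E'
from h import *
cv2.imwrite("pics/s7.png",r.capture("scene")[120:240,140:320].repeat(4,0).repeat(4,1))
go(.573,-.003,.206)
E
```

```text
t 8.57 pos [ 0.448  -0.1203  0.1998] rot [3.130e+00 1.000e-03 1.572e+00] F [ 4.7 -1.2  8.9] gap 0.0235 
-> [0.011 0.001 0.001] [11.71 12.53 -0.49]
```

View pics/s7.png

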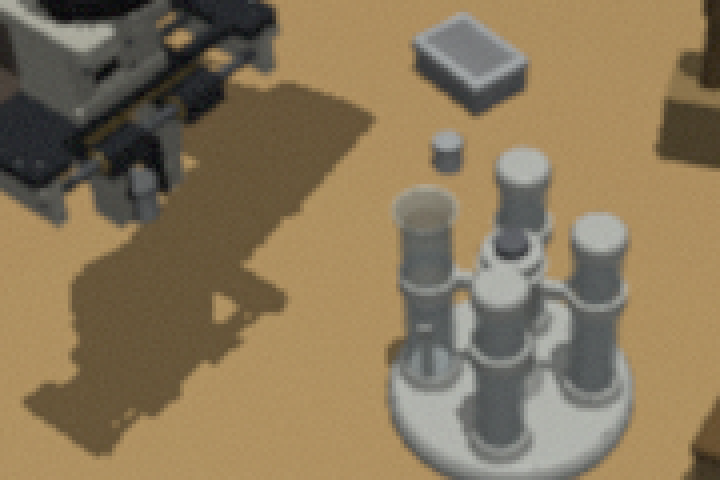

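Held. Over the tube.

Request:
apply_moves(commands="0 0 0 3 3 -0.8 0.1;0 0 0 6 6 -0.8 0.1;0 0 0 9 9.5 -0.8 0.1;0 0 0 11 11.8 -0.8 0.1;0 0 0 11.7 12.5 -0.8 0.1;0 0 0 11.7 12.6 -0.6 0.1;0 0 0 11.7 12.6 -0.6 0.1;0 0 0 11.7 12.6 -0.6 0.1")

```text
clock: 9.23
eef_pos: [0.5694, -0.0033, 0.195]
ee_rot: [-3.14, 0.0, 1.57]
force: [-0.8, 0.0, 0.6]
finger_gap: 0.0235
```

```bash
python3 - <<'E'
from h import *
r.capture("scene")
go(.573,-.003,.175)
E
```

```text
t 9.28 pos [ 0.5694 -0.0035  0.1954] rot [-3.141  0.     1.57 ] F [0.1 0.8 0.4] gap 0.0232 
-> [-0.001  0.    -0.001] [0.05 0.36 2.04]
```

Request:
apply_moves(commands="0 0 0 0.05 0.36 0 0.1;0 0 0 0.05 0.36 0.2 0.1;0 0 0 0.05 0.36 0.6 0.1;0 0 0 0.05 0.36 1.1 0.1;0 0 0 0.05 0.36 1.6 0.1;0 0 0 0.05 0.36 2 0.1;0 0 0 0.05 0.36 2 0.1;0 0 0 0.05 0.36 2 0.1")

```text
clock: 9.95
eef_pos: [0.5737, -0.0024, 0.175]
ee_rot: [-3.141, 0.0, 1.571]
force: [-0.6, 0.1, -0.2]
finger_gap: 0.0233
```

```bash
python3 - <<'E'
from h import *
go(.573,-.003,.174)
E
```

```text
t 9.95 pos [ 0.5737 -0.0024  0.175 ] rot [-3.141  0.     1.571] F [-0.6  0.1 -0.2] gap 0.0233 
-> [-0.001  0.    -0.   ] [-0.06 -0.07  0.1 ]
```

Request:
apply_moves(commands="0 0 0 0 0 0 0.4;0 0 0 0 0 0 0.4;0 0 0 0 0 0 0.4;0 0 0 0 0 0 0.4;0 0 0 0 0 -2 0.5;0 0 0 0 0 -5 0.5;0 0 0 3 -3 -5 0.5;0 0 0 7 -6 -5 0.5")

```text
clock: 10.62
eef_pos: [0.52, 0.0601, 0.2268]
ee_rot: [3.139, -0.001, 1.567]
force: [-0.9, 2.2, -0.3]
finger_gap: 0.0435
```

```bash
python3 - <<'E'
from h import *
from m import tops
im=r.capture("scene");c=r.calibration("scene")
cv2.imwrite("pics/s8.png",im[100:260,140:320].repeat(3,0).repeat(3,1))
for g,a,ce in tops(im):
    if 20<a<90: 
        q=ray(c,ce,.026)[:2].round(4)
        if .3<q[0]<.8 and abs(q[1])<.5: print(a,ce.round(1),q)
go(.4365,.182,.05)
E
```

```text
59 [233.5 147. ] [0.3685 0.1772]
23 [226.8 156.1] [0.3803 0.1317]
24 [234.1 161.3] [0.4137 0.1276]
44 [222.5 167.2] [0.4035 0.0861]
25 [356.  167.2] [0.718  0.3319]
46 [246.2 186.1] [0.5105 0.0682]
72 [221.4 194.7] [ 0.477  -0.0013]
t 10.67 pos [0.5156 0.0648 0.2263] rot [ 3.141e+00 -3.000e-03  1.570e+00] F [-6.9  2.5 -3.4] gap 0.0434 
-> [ 0.001 -0.003 -0.001] [11.66 -7.94 17.66]
```

View pics/s8.png

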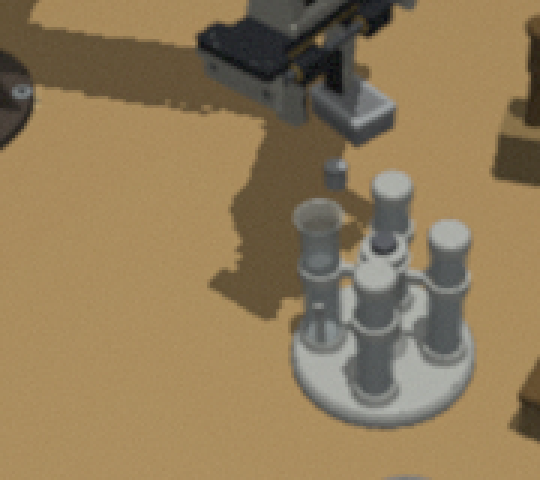

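Request:
apply_moves(commands="0 0 0 3 -2 0 0.5;0 0 0 6 -4 2 0.5;0 0 0 9 -6 5 0.5;0 0 0 11 -7.5 9 0.5;0 0 0 11.7 -7.9 13 0.5;0 0 0 11.7 -7.9 16 0.5;0 0 0 11.7 -7.9 17.5 0.5;0 0 0 11.7 -7.9 17.7 0.5")

```text
clock: 11.33
eef_pos: [0.4384, 0.1762, 0.0454]
ee_rot: [-3.137, 0.004, 1.571]
force: [-0.8, 0.1, 0.2]
finger_gap: 0.0434
```

```bash
python3 - <<'E'
from h import *
im=r.capture("scene")
cv2.imwrite("pics/s9.png",im[110:230,200:320].repeat(4,0).repeat(4,1))
go(.4365,.182,.0085)
E
```

```text
t 11.38 pos [0.4395 0.1768 0.047 ] rot [-3.139e+00  3.000e-03  1.571e+00] F [0.3 0.6 0.8] gap 0.0441 
-> [-0.003  0.003  0.   ] [ 0.53 -0.29  3.84]
```

View pics/s9.png

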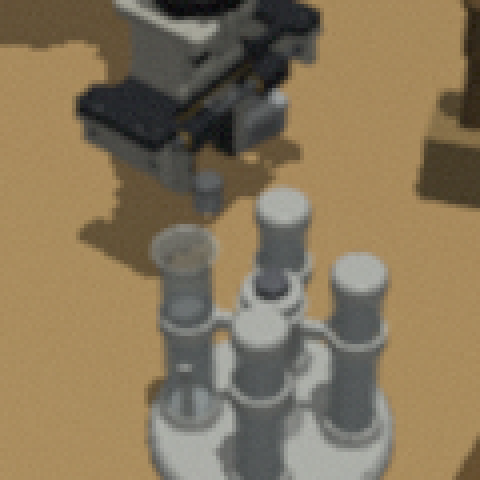

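Request:
apply_moves(commands="0 0 0 0.5 -0.3 0.2 0.5;0 0 0 0.5 -0.3 1.2 0.5;0 0 0 0.5 -0.3 2.5 0.5;0 0 0 0.5 -0.3 3.7 0.5;0 0 0 0.5 -0.3 3.9 0.5;0 0 0 0.5 -0.3 3.9 0.5;0 0 0 0.5 -0.3 3.9 0.1;0 0 0 0.5 -0.3 3.9 0.1")

```text
clock: 12.05
eef_pos: [0.4382, 0.1832, 0.0107]
ee_rot: [3.14, -0.002, 1.571]
force: [-0.7, -0.4, 0.7]
finger_gap: 0.0354
```

Request:
apply_moves(commands="0 0 0 0 0 0 0.1;0 0 0 0 0 0 0.1;0 0 0 0 0 0 0.1;0 0 0 0 0 -2 0.1;0 0 0 0 0 -6 0.1;0 0 0 0 0 -10 0.1;0 0 0 0 0 -14 0.1;0 0 0 0 0 -18 0.1")

```text
clock: 12.72
eef_pos: [0.437, 0.182, 0.1916]
ee_rot: [-3.142, -0.0, 1.571]
force: [1.2, 0.4, -0.7]
finger_gap: 0.0229
```

```bash
python3 - <<'E'
from h import *
cv2.imwrite("pics/s10.png",r.capture("scene")[120:240,180:320].repeat(4,0).repeat(4,1))
go(.573,-.003,.206)
E
```

```text
t 12.77 pos [0.4407 0.1842 0.1998] rot [ 3.132 -0.006  1.572] F [3.5 1.9 9.3] gap 0.0233 
-> [ 0.01  -0.006  0.001] [-18.73  13.21  -0.6 ]
```

View pics/s10.png

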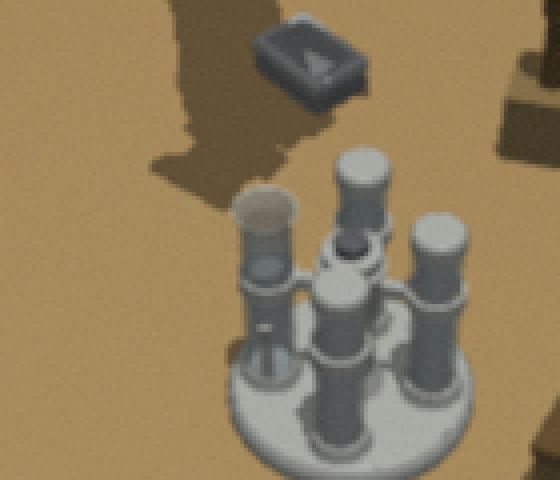

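Request:
apply_moves(commands="0 0 0 -3 2 -0.8 0.1;0 0 0 -6 4.2 -0.8 0.1;0 0 0 -9 6.4 -0.8 0.1;0 0 0 -12 8.6 -0.8 0.1;0 0 0 -15 10.8 -0.8 0.1;0 0 0 -17.5 12.4 -0.8 0.1;0 0 0 -18.6 13.2 -0.8 0.1;0 0 0 -18.7 13.3 -0.8 0.1")

```text
clock: 13.43
eef_pos: [0.5712, -0.0067, 0.1967]
ee_rot: [-3.141, 0.001, 1.568]
force: [0.4, 0.9, 0.3]
finger_gap: 0.0232
```

```bash
python3 - <<'E'
from h import *
r.capture("scene")
go(.573,-.003,.175)
E
```

```text
t 13.48 pos [ 0.5706 -0.0057  0.1968] rot [-3.14   0.     1.568] F [0.3 0.7 0.3] gap 0.0235 
-> [-0.001  0.    -0.003] [0.27 0.24 2.18]
```

Request:
apply_moves(commands="0 0 0 0.25 0.25 0 0.1;0 0 0 0.25 0.25 0.3 0.1;0 0 0 0.25 0.25 0.8 0.1;0 0 0 0.25 0.25 1.3 0.1;0 0 0 0.25 0.25 1.8 0.1;0 0 0 0.25 0.25 2.1 0.1;0 0 0 0.25 0.25 2.1 0.1;0 0 0 0.25 0.25 2.1 0.1")

```text
clock: 14.15
eef_pos: [0.5728, -0.0019, 0.1762]
ee_rot: [-3.141, 0.0, 1.571]
force: [0.3, 0.3, -0.4]
finger_gap: 0.0237
```

```bash
python3 - <<'E'
from h import *
go(.573,-.003,.174)
E
```

```text
t 14.15 pos [ 0.5728 -0.0019  0.1762] rot [-3.141  0.     1.571] F [ 0.3  0.3 -0.4] gap 0.0237 
-> [-0.  0.  0.] [-0.11  0.02  0.22]
```

Request:
apply_moves(commands="0 0 0 -0.1 0 0.1 0.1;0 0 0 -0.1 0 0.1 0.4;0 0 0 -0.1 0 0.1 0.4;0 0 0 -0.1 0 0.1 0.4;0 0 0 -0.1 0 0.1 0.4;0 0 0 -0.1 0 -3 0.5;0 0 0 0 0 -7 1;0 0 0 4 0 -7 1")

```text
clock: 14.82
eef_pos: [0.5763, 0.0346, 0.2543]
ee_rot: [3.132, 0.0, 1.567]
force: [2.2, 2.0, 1.7]
finger_gap: 0.0495
```

```bash
python3 - <<'E'
from h import *
go(.579,.22,.23)
E
```

```text
t 14.82 pos [0.5763 0.0346 0.2543] rot [3.132 0.    1.567] F [2.2 2.  1.7] gap 0.0495 
-> [ 0.01   0.    -0.003] [18.54  0.19  2.43]
```

Stop mid-way so that both cameras see tube and rod.

Request:
apply_moves(commands="0 0 0 4 0 0 1;0 0 0 8 0 0 1;0 0 0 12 0 1 1;0 0 0 15 0 1 1;0 0 0 17 0 1 1;0 0 0 18 0 1 1;0 0 0 18 0 1 1")

```text
clock: 15.4
eef_pos: [0.5729, 0.2199, 0.2361]
ee_rot: [-3.141, 0.0, 1.573]
force: [0.1, -0.5, -0.3]
finger_gap: 0.0874
```

```bash
python3 - <<'E'
from h import *
b=r.capture("scene"); a=r.capture("top")
cv2.imwrite("pics/t10.png",a);cv2.imwrite("pics/s11f.png",b)
z=lambda im,x,y,w,h,k:cv2.resize(im[y:y+h,x:x+w],None,fx=k,fy=k,interpolation=cv2.INTER_CUBIC)
cv2.imwrite("pics/s11.png",np.hstack([z(b,225,100,110,110,4),z(a,100,150,90,110,4)]))
go(.579,.327,.23)
E
```

```text
t 15.5 pos [0.5729 0.2177 0.2363] rot [-3.141  0.     1.571] F [-0.3  0.   0.3] gap 0.0875 
-> [-0.  0.  0.] [10.93  0.62  0.63]
```

View pics/s11.png

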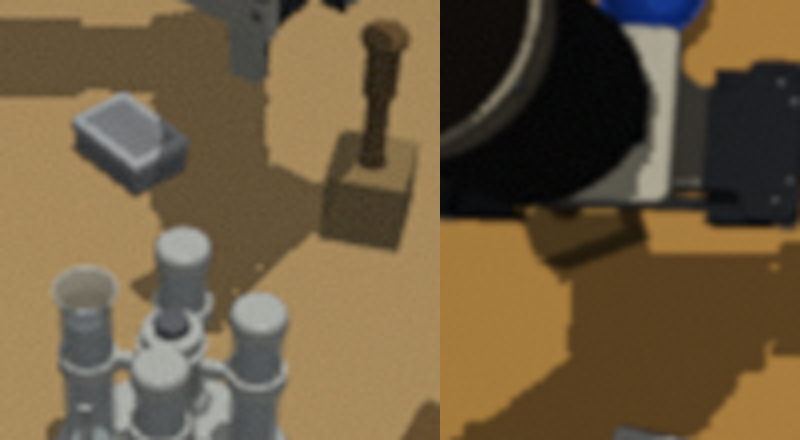

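Request:
apply_moves(commands="0 0 0 4 0.3 0 1;0 0 0 8 0.6 0 1;0 0 0 10.5 0.6 1 1;0 0 0 10.9 0.6 2 1;0 0 0 10.9 0.6 2.5 1;0 0 0 10.9 0.6 2.5 1;0 0 0 10.9 0.6 2.5 1;0 0 0 10.9 0.6 2.5 1")

```text
clock: 16.17
eef_pos: [0.5796, 0.3256, 0.2124]
ee_rot: [3.141, -0.0, 1.569]
force: [0.2, -0.2, 0.3]
finger_gap: 0.0872
```

```bash
python3 - <<'E'
from h import *
b=r.capture("scene")
z=lambda im,x,y,w,h,k:cv2.resize(im[y:y+h,x:x+w],None,fx=k,fy=k,interpolation=cv2.INTER_CUBIC)
cv2.imwrite("pics/s12.png",z(b,240,60,120,120,5))
c=r.calibration("scene"); print(proj(c,[[.573,-.003,.144],[.573,-.003,.172],[.573,-.003,.135]]))
go(.579,.327,.123)
E
```

```text
[[245.88133152 179.93025453]
 [245.56279805 171.9784565 ]
 [245.98142292 182.42891385]]
t 16.22 pos [0.5796 0.3258 0.2126] rot [ 3.141e+00 -1.000e-03  1.569e+00] F [0.4 1.  0.7] gap 0.0879 
-> [ 0.001 -0.001 -0.002] [ 0.12 -0.06  8.96]
```

View pics/s12.png

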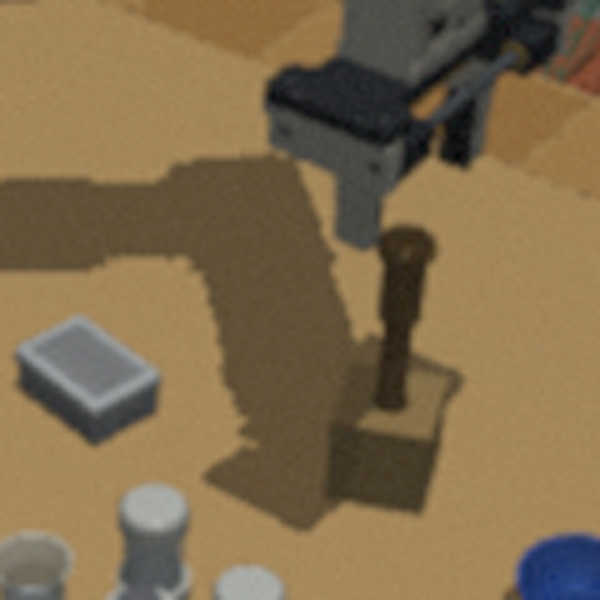

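Request:
apply_moves(commands="0 0 0 0.1 -0.05 1 1;0 0 0 0.1 -0.05 2.5 1;0 0 0 0.1 -0.05 4 1;0 0 0 0.1 -0.05 5.5 1;0 0 0 0.1 -0.05 7 1;0 0 0 0.1 -0.05 8.2 1;0 0 0 0.1 -0.05 8.8 1;0 0 0 0.1 -0.05 8.8 1")

```text
clock: 16.88
eef_pos: [0.5779, 0.3272, 0.1218]
ee_rot: [-3.14, 0.002, 1.57]
force: [-0.1, -0.3, -0.5]
finger_gap: 0.0875
```

```bash
python3 - <<'E'
from h import *
b=r.capture("scene")
z=lambda im,x,y,w,h,k:cv2.resize(im[y:y+h,x:x+w],None,fx=k,fy=k,interpolation=cv2.INTER_CUBIC)
cv2.imwrite("pics/s13.png",z(b,260,70,90,90,6))
go(.579,.327,.123)
E
```

```text
t 16.93 pos [0.5784 0.3276 0.123 ] rot [-3.141e+00  1.000e-03  1.571e+00] F [0.2 0.6 0.6] gap 0.0879 
-> [-0.001  0.001 -0.   ] [-0.06  0.06 -0.  ]
```

View pics/s13.png

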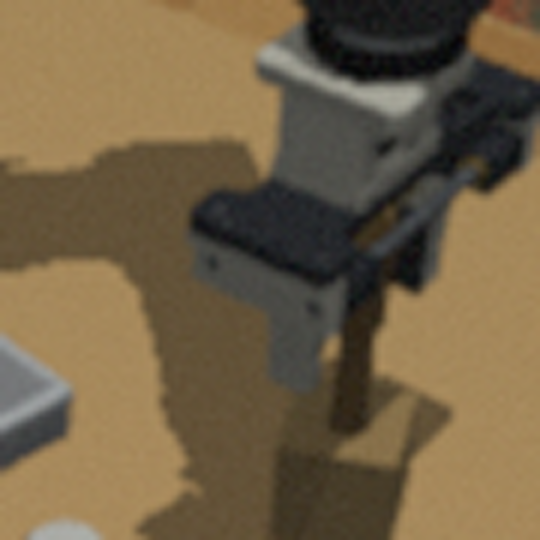

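Request:
apply_moves(commands="0 0 0 0 0 0 0.6;0 0 0 0 0 0 0.4;0 0 0 0 0 0 0.2;0 0 0 0 0 0 0.1;0 0 0 0 0 0 0.1;0 0 0 0 0 0 0.1;0 0 0 0 0 0 0.1;0 0 0 0 0 0 0.1", force=50)

```text
clock: 17.6
eef_pos: [0.5785, 0.328, 0.1235]
ee_rot: [3.142, -0.0, 1.571]
force: [0.2, 0.6, -0.4]
finger_gap: 0.0398
```

```bash
python3 - <<'E'
from h import *
go(.579,.327,.123)
print(r.read_state()["ft_torque"])
b=r.capture("scene")
z=lambda im,x,y,w,h,k:cv2.resize(im[y:y+h,x:x+w],None,fx=k,fy=k,interpolation=cv2.INTER_CUBIC)
cv2.imwrite("pics/s14.png",z(b,260,70,90,90,6))
E
```

```text
t 17.6 pos [0.5785 0.328  0.1235] rot [ 3.142 -0.     1.571] F [ 0.2  0.6 -0.4] gap 0.0398 
-> [ 0. -0. -0.] [-0.1   0.05  0.05]
[-0.04937981 -0.03804232  0.03540775]
```

View pics/s14.png

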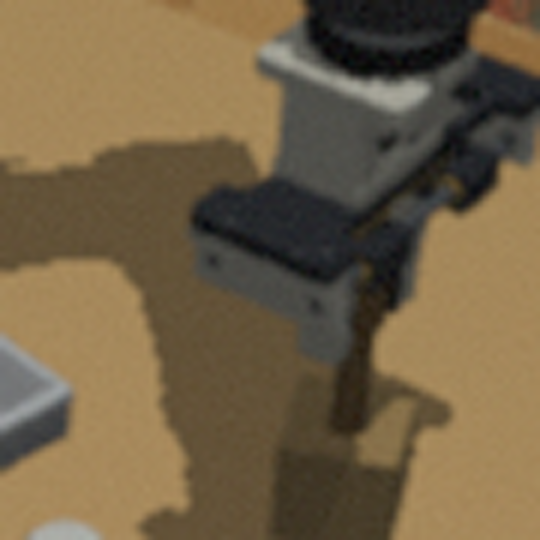

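Still closing maybe (gap 40 mm).

Request:
apply_moves(commands="0 0 0 0 0 0 0.1;0 0 0 0 0 0 0.1;0 0 0 0 0 0 0.1;0 0 0 0 0 0 0.1;0 0 0 0 0 0 0.1;0 0 0 0 0 0 0.1")

```text
clock: 18.15
eef_pos: [0.5786, 0.3287, 0.1234]
ee_rot: [3.141, -0.001, 1.571]
force: [0.1, 5.8, -2.7]
finger_gap: 0.0264
```

```bash
python3 - <<'E'
from h import *
go(.579,.327,.123)
print(r.read_state()["ft_torque"])
E
```

```text
t 18.15 pos [0.5786 0.3287 0.1234] rot [ 3.141e+00 -1.000e-03  1.571e+00] F [ 0.1  5.8 -2.7] gap 0.0264 
-> [ 0.    -0.001 -0.   ] [-0.17  0.04  0.04]
[ 2.31152969  0.09367272 -0.03330538]
```

Request:
apply_moves(commands="0 0 0 0.1 0 0 0.1;0 0 0 0.1 0 0 0.1;0 0 0 0.1 0 0 0.1")

```text
clock: 18.4
eef_pos: [0.5785, 0.3289, 0.1234]
ee_rot: [-3.142, 0.0, 1.571]
force: [0.2, 4.2, -2.8]
finger_gap: 0.0266
```

```bash
python3 - <<'E'
from h import *
go(.579,.327,.123)
print(r.read_state()["ft_torque"])
E
```

```text
t 18.4 pos [0.5785 0.3289 0.1234] rot [-3.142  0.     1.571] F [ 0.2  4.2 -2.8] gap 0.0266 
-> [-0.  0. -0.] [-0.19  0.05  0.04]
[ 1.5261148  -0.03822416  0.00895148]
```

Request:
apply_moves(commands="0 0 0 0.1 0 0 0.1;0 0 0 0.2 0 0 0.1;0 0 0 0.2 0 0 0.1;0 0 0 0.2 0 0 0.1")

```text
clock: 18.73
eef_pos: [0.5785, 0.3304, 0.1234]
ee_rot: [-3.141, 0.001, 1.57]
force: [-0.1, 0.3, -0.2]
finger_gap: 0.0261
```

```bash
python3 - <<'E'
from h import *
go(.579,.327,.123)
print(r.read_state()["ft_torque"])
E
```

```text
t 18.73 pos [0.5785 0.3304 0.1234] rot [-3.141e+00  1.000e-03  1.570e+00] F [-0.1  0.3 -0.2] gap 0.0261 
-> [-0.     0.001 -0.   ] [-0.34  0.05  0.04]
[-0.00942152  0.00354172  0.0016536 ]
```

Request:
apply_moves(commands="0 0 0 0 0 -1 0.1;0 0 0 0 0 -3 0.1;0 0 0 0 0 -5.5 0.1;0 0 0 0 0 -8 0.1;0 0 0 0 0 -11 0.1;0 0 0 0 0 -14 0.1;0 0 0 0 0 -17 0.1;0 0 0 0 0 -19.6 0.1")

```text
clock: 19.4
eef_pos: [0.5786, 0.3305, 0.3229]
ee_rot: [3.14, -0.001, 1.571]
force: [0.8, 0.9, -0.7]
finger_gap: 0.0262
```

Request:
apply_moves(commands="0 0 0 0 0 0 0.1;0 0 0 0 0 0 0.1")

```text
clock: 19.57
eef_pos: [0.579, 0.3311, 0.3224]
ee_rot: [3.138, -0.003, 1.571]
force: [-0.2, 0.0, -1.7]
finger_gap: 0.026
```

```bash
python3 - <<'E'
from h import *
go(.5785,.16,.32)
b=r.capture("scene")
z=lambda im,x,y,w,h,k:cv2.resize(im[y:y+h,x:x+w],None,fx=k,fy=k,interpolation=cv2.INTER_CUBIC)
cv2.imwrite("pics/s15.png",z(b,230,40,130,130,4))
E
```

```text
t 19.57 pos [0.579  0.3311 0.3224] rot [ 3.138e+00 -3.000e-03  1.571e+00] F [-0.2  0.  -1.7] gap 0.026 
-> [ 0.003 -0.003 -0.   ] [-17.11  -0.04   0.19]
```

View pics/s15.png

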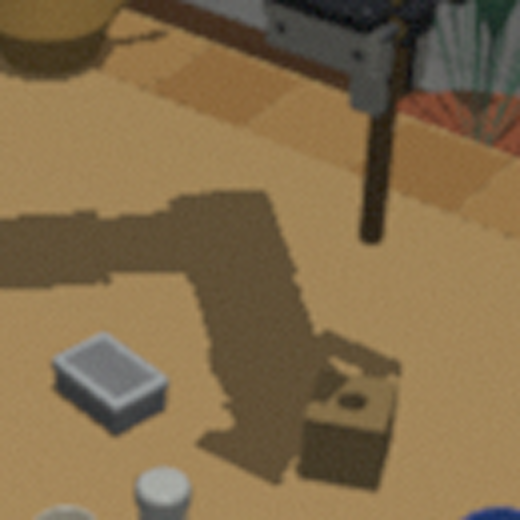

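```bash
python3 - <<'E'
from h import *
c=r.calibration("scene")
print("bore",ray(c,(317.6,139.9),.062)[:2],"foot",ray(c,(322.4,98.8),.209)[:2], proj(c,[[.579,.3308,.209],[.579,.3308,.062]]))
E
```

```text
bore [0.57931557 0.32993296] foot [0.57802636 0.3344749 ] [[321.97819898  99.51410553]
 [317.67050919 139.71652649]]
```

Request:
apply_moves(commands="0 0 0 -2 0 0 0.1;0 0 0 -5 0 0 0.1;0 0 0 -9 0 0 0.1;0 0 0 -13 0 0 0.1;0 0 0 -17 0 0 0.1;0 0 0 -21 0 0 0.1;0 0 0 -25 -0.2 0 0.1;0 0 0 -29 -0.4 0 0.1")

```text
clock: 20.28
eef_pos: [0.5731, 0.0385, 0.3183]
ee_rot: [-3.139, 0.001, 1.571]
force: [0.5, -0.7, -1.0]
finger_gap: 0.0262
```

Request:
apply_moves(commands="0 0 0 -3 -0.2 0 0.1;0 0 0 -4.3 -0.2 0 0.1;0 0 0 -4.3 -0.2 0 0.1;0 0 0 -4.3 -0.2 0 0.1")

```text
clock: 20.62
eef_pos: [0.5719, -0.0029, 0.3186]
ee_rot: [-3.14, 0.0, 1.569]
force: [0.2, -0.2, -0.8]
finger_gap: 0.0262
```

```bash
python3 - <<'E'
from h import *
go(.573,-.003,.30)
b=r.capture("scene")
go(.573,-.003,.30)
z=lambda im,x,y,w,h,k:cv2.resize(im[y:y+h,x:x+w],None,fx=k,fy=k,interpolation=cv2.INTER_CUBIC)
cv2.imwrite("pics/s16.png",z(b,200,80,110,110,5))
E
```

```text
t 20.62 pos [ 0.5719 -0.0029  0.3186] rot [-3.14   0.     1.569] F [ 0.2 -0.2 -0.8] gap 0.0262 
-> [-0.002  0.    -0.002] [-0.01  0.11  1.86]
t 20.67 pos [ 0.5721 -0.0021  0.3187] rot [-3.14  0.    1.57] F [ 0.3  1.1 -1.2] gap 0.0261 
-> [-0.001  0.    -0.001] [-0.09  0.09  1.87]
```

View pics/s16.png

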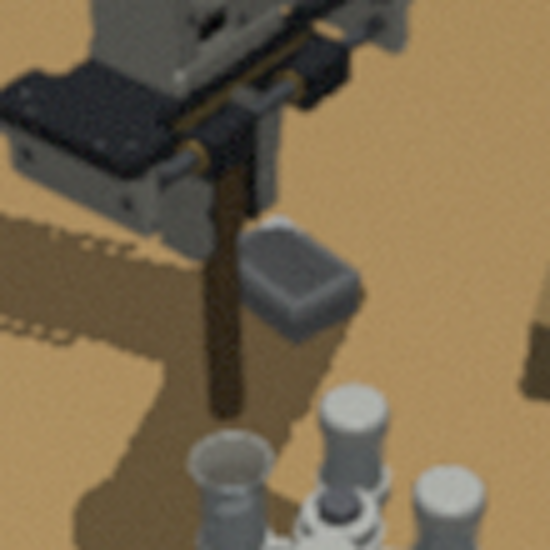

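```bash
python3 - <<'E'
from h import *
c=r.calibration("scene")
for v in(160.6,161.2): print("foot",ray(c,(244.9,v),.205)[:2])
print(proj(c,[[.572,-.0025,.205],[.572,-.0025,.30]]), "rim",ray(c,(245.8,172.0),.172)[:2])
a=r.capture("top"); cv2.imwrite("pics/t16.png",a[120:260,180:320].repeat(4,0).repeat(4,1))
E
```

```text
foot [0.56861479 0.00121897]
foot [ 5.70024268e-01 -4.74472925e-04]
[[244.99047845 161.96861622]
 [243.76053993 131.53795406]] rim [ 0.57351985 -0.00269335]
```

View pics/t16.png

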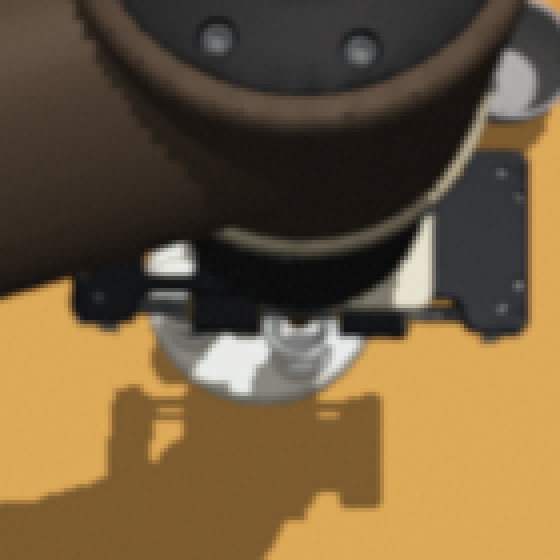

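Request:
apply_moves(commands="0 0 0 -0.15 0.25 0.5 0.1;0 0 0 -0.15 0.25 1.2 0.1;0 0 0 -0.15 0.25 2 0.1;0 0 0 -0.15 0.25 2.8 0.1;0 0 0 -0.15 0.25 3.6 0.1;0 0 0 -0.15 0.25 4.3 0.1;0 0 0 -0.15 0.25 5 0.1;0 0 0 -0.15 0.25 5.3 0.1")

```text
clock: 21.38
eef_pos: [0.5745, -0.0035, 0.265]
ee_rot: [-3.14, 0.0, 1.571]
force: [0.5, 0.0, -1.5]
finger_gap: 0.0261
```

Request:
apply_moves(commands="0 0 0 0 0 0.2 0.1;0 0 0 0 0 0.4 0.1;0 0 0 0 0 0.6 0.1;0 0 0 0 0 0.8 0.1;0 0 0 0 0 0.8 0.1")

```text
clock: 21.8
eef_pos: [0.5748, -0.0036, 0.2582]
ee_rot: [-3.141, -0.0, 1.57]
force: [-0.7, -0.1, -1.6]
finger_gap: 0.0265
```

```bash
python3 - <<'E'
from h import *
go(.5745,-.004,.2195)
b=r.capture("scene")
z=lambda im,x,y,w,h,k:cv2.resize(im[y:y+h,x:x+w],None,fx=k,fy=k,interpolation=cv2.INTER_CUBIC)
cv2.imwrite("pics/s17.png",z(b,200,110,110,110,5))
E
```

```text
t 21.8 pos [ 0.5748 -0.0036  0.2582] rot [-3.141 -0.     1.57 ] F [-0.7 -0.1 -1.6] gap 0.0265 
-> [-0. -0. -0.] [-0.04 -0.03  3.87]
```

View pics/s17.png

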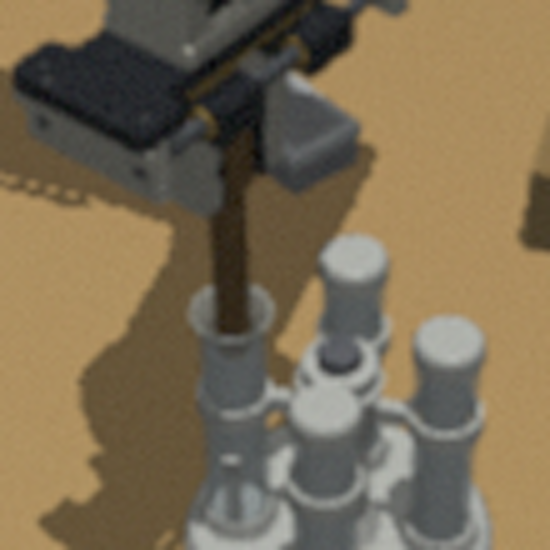

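Request:
apply_moves(commands="0 0 0 0 0 0.2 0.1;0 0 0 0 0 0.4 0.1;0 0 0 0 0 0.6 0.1;0 0 0 0 0 0.8 0.1;0 0 0 0 0 1 0.1;0 0 0 0 0 1.2 0.1;0 0 0 0 0 1.4 0.1;0 0 0 0 0 1.4 0.1")

```text
clock: 22.52
eef_pos: [0.5748, -0.0035, 0.244]
ee_rot: [-3.141, -0.0, 1.571]
force: [-1.0, 0.0, 0.4]
finger_gap: 0.0265
```

Request:
apply_moves(commands="0 0 0 0 0 0.2 0.1;0 0 0 0 0 0.4 0.1;0 0 0 0 0 0.6 0.1;0 0 0 0 0 0.8 0.1;0 0 0 0 0 1 0.1;0 0 0 0 0 1.2 0.1;0 0 0 0 0 1.4 0.1;0 0 0 0 0 1.4 0.1")

```text
clock: 23.18
eef_pos: [0.5746, -0.0036, 0.2298]
ee_rot: [-3.141, 0.0, 1.57]
force: [-0.6, -0.5, -0.9]
finger_gap: 0.0265
```

Request:
apply_moves(commands="0 0 0 0 0 0.2 0.1;0 0 0 0 0 0.4 0.1;0 0 0 0 0 0.5 0.1;0 0 0 0 0 0.6 0.1;0 0 0 0 0 0.7 0.1;0 0 0 0 0 0.8 0.1;0 0 0 0 0 0.8 0.1")

```text
clock: 23.77
eef_pos: [0.5749, -0.0035, 0.2222]
ee_rot: [-3.141, 0.0, 1.571]
force: [0.1, 0.2, -0.4]
finger_gap: 0.0261
```

```bash
python3 - <<'E'
from h import *
go(.5745,-.004,.2195)
b=r.capture("scene")
z=lambda im,x,y,w,h,k:cv2.resize(im[y:y+h,x:x+w],None,fx=k,fy=k,interpolation=cv2.INTER_CUBIC)
cv2.imwrite("pics/s18.png",z(b,200,110,110,110,5))
E
```

```text
t 23.77 pos [ 0.5749 -0.0035  0.2222] rot [-3.141  0.     1.571] F [ 0.1  0.2 -0.4] gap 0.0261 
-> [-0.  0. -0.] [-0.05 -0.04  0.27]
```

View pics/s18.png

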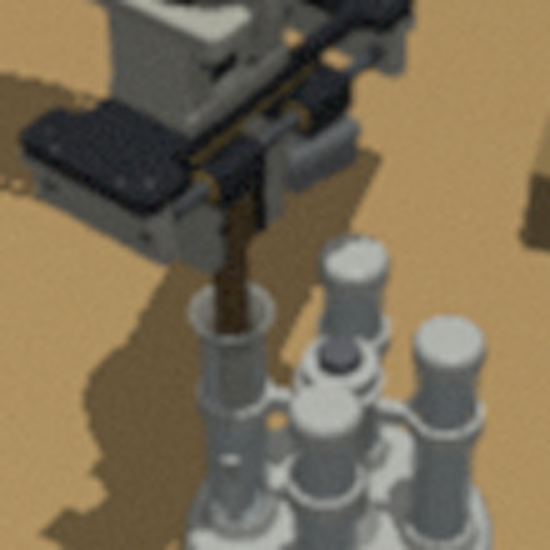

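Request:
apply_moves(commands="0 0 0 0 0 0.1 0.1;0 0 0 0 0 0.2 0.1;0 0 0 0 0 0.3 0.1;0 0 0 0 0 0.3 0.1")

```text
clock: 24.15
eef_pos: [0.5749, -0.0035, 0.2193]
ee_rot: [-3.141, -0.0, 1.571]
force: [0.4, -0.5, -0.1]
finger_gap: 0.0262
```

Request:
apply_moves(commands="0 0 0 0 0 0.1 0.1;0 0 0 0 0 0.2 0.1;0 0 0 0 0 0.2 0.1")

```text
clock: 24.4
eef_pos: [0.5758, -0.0036, 0.2191]
ee_rot: [3.139, 0.0, 1.571]
force: [-2.0, 1.3, 10.5]
finger_gap: 0.0261
```

Request:
apply_moves(commands="0 0 0 0 0 0.1 0.1;0 0 0 0 0 0.1 0.1;0 0 0 0 0 0.1 0.1;0 0 0 0 0 0.1 0.1;0 0 0 0 0 0.1 0.1")

```text
clock: 24.82
eef_pos: [0.5762, -0.0036, 0.219]
ee_rot: [3.138, 0.0, 1.571]
force: [-2.4, 1.1, 14.8]
finger_gap: 0.0259
```

```bash
python3 - <<'E'
from h import *
go(.5745,-.004,.2195)
b=r.capture("scene")
z=lambda im,x,y,w,h,k:cv2.resize(im[y:y+h,x:x+w],None,fx=k,fy=k,interpolation=cv2.INTER_CUBIC)
cv2.imwrite("pics/s19.png",z(b,200,110,110,110,5))
E
```

```text
t 24.82 pos [ 0.5762 -0.0036  0.219 ] rot [3.138 0.    1.571] F [-2.4  1.1 14.8] gap 0.0259 
-> [0.004 0.    0.001] [-0.04 -0.17 -0.05]
```

View pics/s19.png

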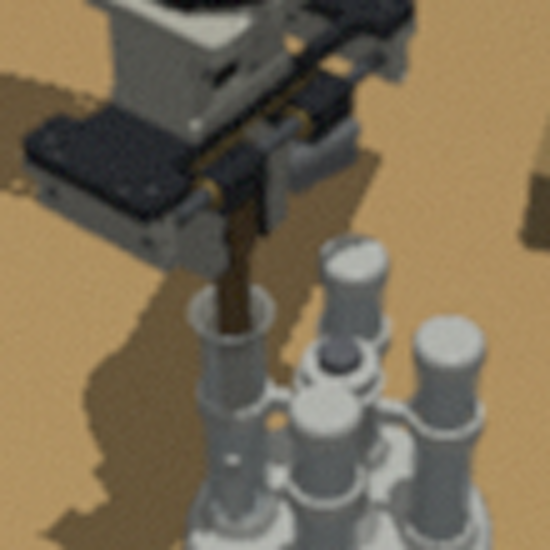

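Request:
apply_moves(commands="0 0 0 0 0 -0.3 0.1;0 0 0 0 0 -1 0.1;0 0 0 0 0 -2.5 0.1;0 0 0 0 0 -4.5 0.1;0 0 0 0 0 -6.5 0.1;0 0 0 0 0 -8.5 0.1;0 0 0 0 0 -10 0.1;0 0 0 0 0 -10.3 0.1")

```text
clock: 25.53
eef_pos: [0.5758, -0.0036, 0.3223]
ee_rot: [3.138, -0.0, 1.571]
force: [1.0, 1.1, -1.2]
finger_gap: 0.0262
```

```bash
python3 - <<'E'
from h import *
go(.5785,.3305,.32)
b=r.capture("scene")
z=lambda im,x,y,w,h,k:cv2.resize(im[y:y+h,x:x+w],None,fx=k,fy=k,interpolation=cv2.INTER_CUBIC)
cv2.imwrite("pics/s20.png",z(b,200,80,110,140,4))
E
```

```text
t 25.53 pos [ 0.5758 -0.0036  0.3223] rot [ 3.138 -0.     1.571] F [ 1.   1.1 -1.2] gap 0.0262 
-> [ 0.004 -0.    -0.   ] [33.4   0.26  0.25]
```

View pics/s20.png

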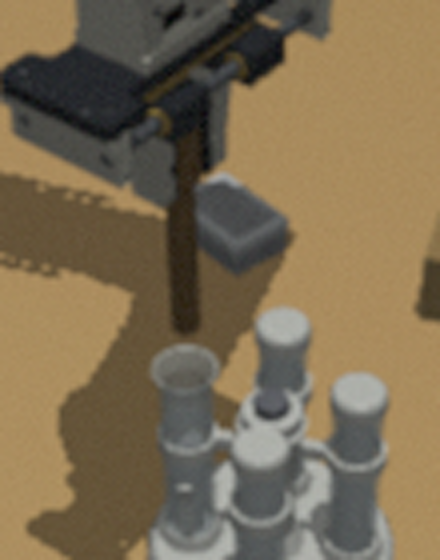

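Request:
apply_moves(commands="0 0 0 3 0 0.1 0.1;0 0 0 7 0 0.1 0.1;0 0 0 11 0.1 0.1 0.1;0 0 0 15 0.1 0.1 0.1;0 0 0 19 0.2 0.1 0.1;0 0 0 23 0.2 0.1 0.1;0 0 0 27 0.2 0.1 0.1;0 0 0 30.5 0.2 0.1 0.1")

```text
clock: 26.25
eef_pos: [0.576, 0.3037, 0.3166]
ee_rot: [-3.139, 0.001, 1.571]
force: [0.8, -0.4, -0.3]
finger_gap: 0.026
```

Request:
apply_moves(commands="0 0 0 2 0 0 0.1;0 0 0 2.8 0 0 0.1;0 0 0 2.8 0 0 0.1;0 0 0 2.8 0 0 0.1;0 0 0 2.8 0 0 0.1")

```text
clock: 26.67
eef_pos: [0.577, 0.3282, 0.3182]
ee_rot: [-3.141, 0.001, 1.57]
force: [-0.3, 0.3, 0.1]
finger_gap: 0.0262
```

```bash
python3 - <<'E'
from h import *
b=r.capture("scene")
go(.5785,.3305,.19)
z=lambda im,x,y,w,h,k:cv2.resize(im[y:y+h,x:x+w],None,fx=k,fy=k,interpolation=cv2.INTER_CUBIC)
cv2.imwrite("pics/s21.png",z(b,280,40,80,130,5))
E
```

```text
t 26.72 pos [0.5772 0.3281 0.3185] rot [-3.142  0.     1.569] F [-0.2 -0.3 -0.4] gap 0.0261 
-> [-0.     0.    -0.001] [ 0.24  0.13 12.85]
```

View pics/s21.png

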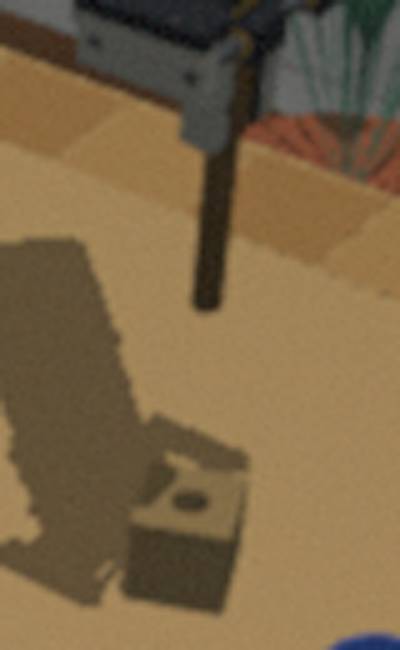

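Request:
apply_moves(commands="0 0 0 0.25 0.13 2 0.1;0 0 0 0.25 0.13 5 0.1;0 0 0 0.25 0.13 8 0.1;0 0 0 0.25 0.13 10.5 0.1;0 0 0 0.25 0.13 12.2 0.1;0 0 0 0.25 0.13 12.8 0.1;0 0 0 0.25 0.13 12.8 0.1;0 0 0 0.25 0.13 12.8 0.1")

```text
clock: 27.38
eef_pos: [0.579, 0.3315, 0.1917]
ee_rot: [3.14, -0.0, 1.57]
force: [0.2, 0.0, -0.2]
finger_gap: 0.0263
```

```bash
python3 - <<'E'
from h import *
b=r.capture("scene")
go(.5785,.3305,.1234)
z=lambda im,x,y,w,h,k:cv2.resize(im[y:y+h,x:x+w],None,fx=k,fy=k,interpolation=cv2.INTER_CUBIC)
cv2.imwrite("pics/s22.png",z(b,285,70,70,100,6))
c=r.calibration("scene");print(proj(c,[[.579,.3305,.0766],[.579,.3305,.062]]))
E
```

```text
t 27.43 pos [0.5792 0.332  0.1923] rot [ 3.14e+00 -1.00e-03  1.57e+00] F [-0.   0.2 -0.5] gap 0.0261 
-> [ 0.002 -0.001 -0.001] [-0.15 -0.09  6.89]
[[318.01471769 136.04337989]
 [317.61620501 139.76599807]]
```

View pics/s22.png

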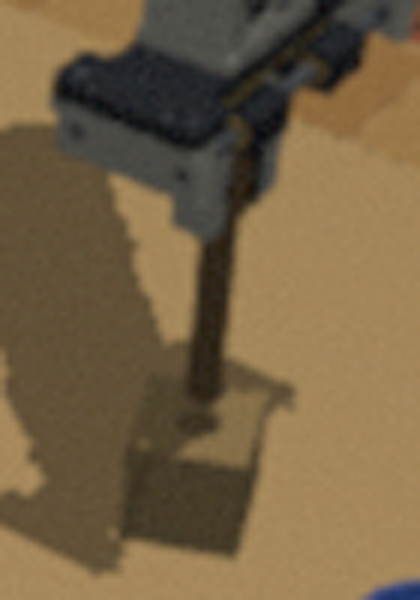

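Request:
apply_moves(commands="0 0 0 -0.15 -0.05 0.3 0.1;0 0 0 -0.15 -0.05 0.8 0.1;0 0 0 -0.15 -0.05 1.3 0.1;0 0 0 -0.15 -0.05 1.8 0.1;0 0 0 -0.15 -0.05 2.3 0.1;0 0 0 -0.15 -0.05 2.8 0.1;0 0 0 -0.15 -0.05 2.8 0.1")

```text
clock: 28.02
eef_pos: [0.5772, 0.3301, 0.1608]
ee_rot: [-3.14, 0.001, 1.57]
force: [-0.0, 0.4, -0.8]
finger_gap: 0.0262
```

```bash
python3 - <<'E'
from h import *
go(.5785,.3305,.1234); print(r.read_state()["ft_torque"].round(2))
b=r.capture("scene")
z=lambda im,x,y,w,h,k:cv2.resize(im[y:y+h,x:x+w],None,fx=k,fy=k,interpolation=cv2.INTER_CUBIC)
cv2.imwrite("pics/s23.png",z(b,285,70,70,100,6))
E
```

```text
t 28.02 pos [0.5772 0.3301 0.1608] rot [-3.14e+00  1.00e-03  1.57e+00] F [-0.   0.4 -0.8] gap 0.0262 
-> [-0.002  0.001 -0.   ] [0.05 0.14 3.74]
[-0.02 -0.   -0.  ]
```

View pics/s23.png

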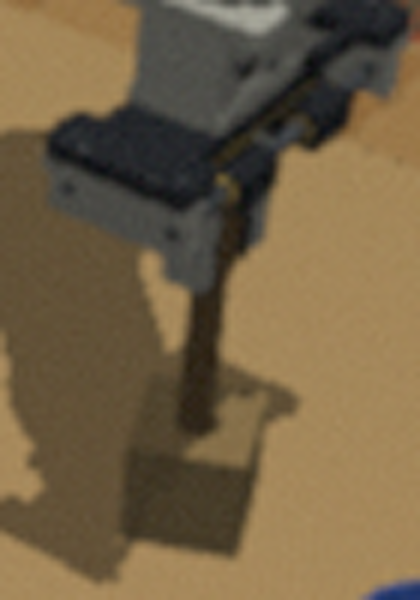

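In the bore, no force. Lower further.

Request:
apply_moves(commands="0 0 0 0.05 0.12 0.5 0.1;0 0 0 0.05 0.12 1 0.1;0 0 0 0.05 0.12 1.5 0.1;0 0 0 0.05 0.12 2 0.1;0 0 0 0.05 0.12 2.5 0.1;0 0 0 0.05 0.12 3 0.1;0 0 0 0.05 0.12 3.4 0.1;0 0 0 0.05 0.12 3.6 0.1")

```text
clock: 28.73
eef_pos: [0.5788, 0.3308, 0.1256]
ee_rot: [-3.141, 0.001, 1.57]
force: [0.5, 0.3, -0.4]
finger_gap: 0.0263
```

```bash
python3 - <<'E'
from h import *
go(.5785,.3305,.1234); print(r.read_state()["ft_torque"].round(2))
E
```

```text
t 28.73 pos [0.5788 0.3308 0.1256] rot [-3.141e+00  1.000e-03  1.570e+00] F [ 0.5  0.3 -0.4] gap 0.0263 
-> [-0.001  0.001 -0.   ] [-0.03 -0.03  0.22]
[ 0.06 -0.02 -0.  ]
```

Request:
apply_moves(commands="0 0 0 0 0 0.1 0.1;0 0 0 0 0 0.2 0.1;0 0 0 0 0 0.2 0.1;0 0 0 0 0 0.2 0.4;0 0 0 0 0 0.2 0.7;0 0 0 0 0 0.2 1;0 0 0 0 0 0.2 1;0 0 0 0 0 0.2 1")

```text
clock: 29.4
eef_pos: [0.5791, 0.331, 0.1247]
ee_rot: [3.141, -0.0, 1.571]
force: [-0.8, -0.2, 0.5]
finger_gap: 0.0542
```

Request:
apply_moves(commands="0 0 0 0 0 0 1;0 0 0 0 0 0 1;0 0 0 0 0 0 1;0 0 0 0 0 0 1;0 0 0 0 0 0 1")

```text
clock: 29.82
eef_pos: [0.579, 0.331, 0.1244]
ee_rot: [-3.142, -0.0, 1.571]
force: [-0.6, 0.5, -0.5]
finger_gap: 0.0856
```

```bash
python3 - <<'E'
from h import *
go(.5785,.3305,.22)
b=r.capture("scene")
z=lambda im,x,y,w,h,k:cv2.resize(im[y:y+h,x:x+w],None,fx=k,fy=k,interpolation=cv2.INTER_CUBIC)
cv2.imwrite("pics/s24.png",z(b,285,70,70,100,6))
E
```

```text
t 29.82 pos [0.579  0.331  0.1244] rot [-3.142 -0.     1.571] F [-0.6  0.5 -0.5] gap 0.0856 
-> [-0. -0. -0.] [-0.05 -0.05 -9.56]
```

View pics/s24.png

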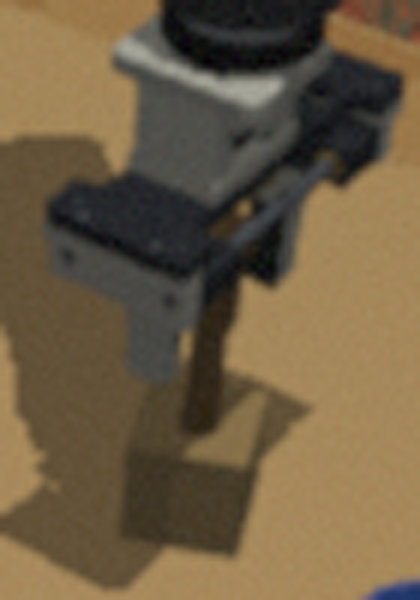

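Request:
apply_moves(commands="0 0 0 0 0 -2 1;0 0 0 0 0 -5 1;0 0 0 0 0 -8 1;0 0 0 0 0 -10.5 1;0 0 0 -0.5 -2 -11 1;0 0 0.05 -1.5 -5 -11 1;0 0 0.15 -2.5 -8.5 -11 1;0 0 0.2 -3.5 -12 -11 1")

```text
clock: 30.53
eef_pos: [0.4579, 0.2953, 0.2341]
ee_rot: [-3.141, 0.0, 1.364]
force: [-0.6, 1.4, 0.7]
finger_gap: 0.0876
```

```bash
python3 - <<'E'
from h import *
b=r.capture("scene")
z=lambda im,x,y,w,h,k:cv2.resize(im[y:y+h,x:x+w],None,fx=k,fy=k,interpolation=cv2.INTER_CUBIC)
def ov(S,p):
    h=cv2.convexHull(proj(r.calibration("scene"),place(S,p)).astype(np.float32))[:,0]; return h
cr=z(b,225,90,130,110,6)
for S,p in((box(.084,.058,.034),(.384,.274,-.2)),(box(.062,.062,.062),(.579,.33,.46))):
    h=((ov(S,p)-[225,90]+.5)*6-.5); cv2.polylines(cr,[h.astype(int)],True,(0,0,255),1)
cv2.imwrite("pics/s25.png",cr)
go(.384,.274,.08,1.370)
E
```

```text
t 30.58 pos [0.4524 0.2926 0.2344] rot [-3.139  0.     1.362] F [-7.5 -5.8 -4. ] gap 0.088 
-> [-0.003  0.    -0.008] [-3.23 -6.27 15.46]
```

View pics/s25.png

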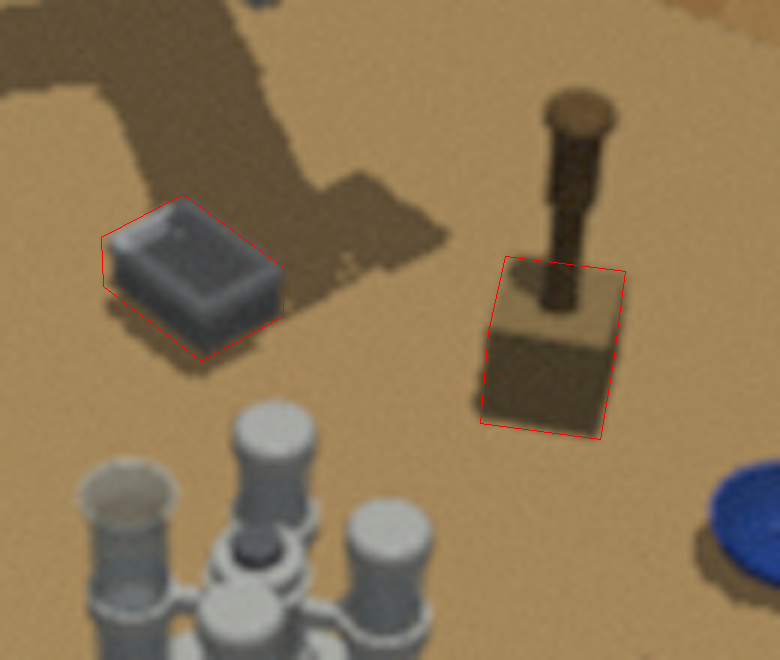

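Request:
apply_moves(commands="0 0 0.008 -1.5 -3 2 1;0 0 0 -3 -5.5 5 1;0 0 0 -3.2 -6.3 9 1;0 0 0 -3.2 -6.3 12 1;0 0 0 -3.2 -6.3 14 1;0 0 0 -3.2 -6.3 15.5 1;0 0 0 -3.2 -6.3 15.5 1;0 0 0 -3.2 -6.3 15.5 1")

```text
clock: 31.25
eef_pos: [0.3908, 0.2769, 0.0793]
ee_rot: [-3.141, 0.002, 1.371]
force: [0.0, 0.5, 0.1]
finger_gap: 0.0877
```

```bash
python3 - <<'E'
from h import *
b=r.capture("scene")
z=lambda im,x,y,w,h,k:cv2.resize(im[y:y+h,x:x+w],None,fx=k,fy=k,interpolation=cv2.INTER_CUBIC)
cv2.imwrite("pics/s26.png",z(b,200,80,100,90,6))
go(.385,.274,.008,1.370)
E
```

```text
t 31.3 pos [0.3913 0.2775 0.0801] rot [ 3.141 -0.     1.371] F [ 0.2 -0.2  0.4] gap 0.0873 
-> [ 0.    -0.     0.001] [-0.47 -0.55  7.21]
```

View pics/s26.png

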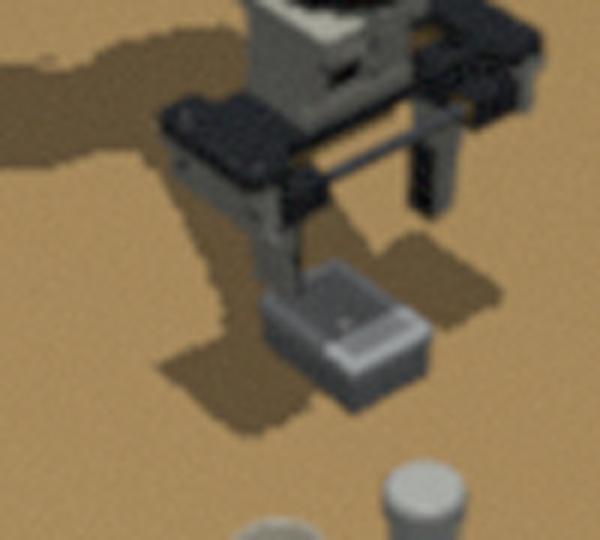

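Request:
apply_moves(commands="0 0 0 -0.45 -0.55 0 1;0 0 0 -0.45 -0.55 1 1;0 0 0 -0.45 -0.55 2.5 1;0 0 0 -0.45 -0.55 4 1;0 0 0 -0.45 -0.55 5.5 1;0 0 0 -0.45 -0.55 6.7 1;0 0 0 -0.45 -0.55 7.1 1;0 0 0 -0.45 -0.55 7.1 1")

```text
clock: 31.97
eef_pos: [0.3844, 0.2737, 0.0086]
ee_rot: [-3.141, 0.0, 1.371]
force: [-0.7, -0.6, 0.3]
finger_gap: 0.0875
```

Request:
apply_moves(commands="0 0 0 0 0 0 0.5;0 0 0 0 0 0 0.5;0 0 0 0 0 0 0.5;0 0 0 0 0 0 0.5;0 0 0 0 0 0 0.5;0 0 0 0 0 0 0.5;0 0 0 0 0 0 0.5;0 0 0 0 0 0 0.5", force=40)

```text
clock: 32.63
eef_pos: [0.3849, 0.2743, 0.0089]
ee_rot: [3.141, -0.001, 1.371]
force: [-1.3, -0.3, 6.7]
finger_gap: 0.0576
```

```bash
python3 - <<'E'
from h import *
b=r.capture("scene")
z=lambda im,x,y,w,h,k:cv2.resize(im[y:y+h,x:x+w],None,fx=k,fy=k,interpolation=cv2.INTER_CUBIC)
cv2.imwrite("pics/s27.png",z(b,200,80,100,90,6))
go(.385,.274,.008,1.370)
E
```

```text
t 32.68 pos [0.3849 0.2743 0.0089] rot [ 3.141e+00 -1.000e-03  1.371e+00] F [-1.3 -0.6  6.3] gap 0.0579 
-> [ 0.    -0.001  0.001] [-0.02  0.02  0.09]
```

View pics/s27.png

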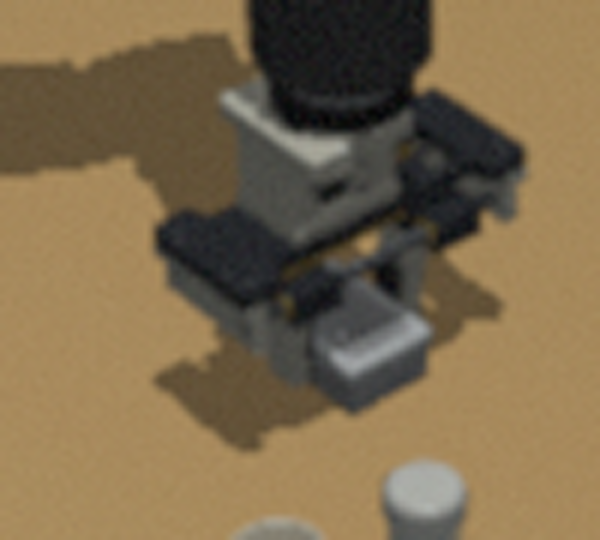

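```bash
python3 - <<'E'
from m import *
for n in("top","scene"):
    im=cv2.imread(f"pics/{n}0.png"); c=r.calibration(n)
    for z,nm,p0 in((.044,"base",(.547,-.332)),(.034,"T1",(.384,.274)),(.034,"T2",(.378,-.302))):
        uv=proj(c,[[*p0,z]])[0].round().astype(int)
        # dominating component: fill holes
        f=im.astype(int); s=f.max(2)-f.min(2)
        m=((s<45)&(f.max(2)>(100 if n=="top" else 115))).astype(np.uint8)
        w=np.zeros_like(m); w[uv[1]-28:uv[1]+28,uv[0]-28:uv[0]+28]=1; m*=w
        m=cv2.morphologyEx(m,cv2.MORPH_CLOSE,np.ones((3,3)))
        k,l,st,ce=cv2.connectedComponentsWithStats(m); i=1+st[1:,4].argmax()
        g=l==i
        print(n,nm,st[i],fit(box(.084,.058,.0002,z),[(c,g)],p0,True))
E
```

```text
top base [364 203  23  32 634] (array([ 0.54736539, -0.33190206,  3.17226183]), np.float64(2.1103366118987674))
top T1 [136 256  28  36 687] (array([0.38460622, 0.27463212, 2.93113483]), np.float64(1.0554122585748036))
top T2 [351 264  28  36 676] (array([ 0.37854278, -0.30214264,  0.24201323]), np.float64(4.526577407982655))
scene base [130 267  42  34 763] (array([ 0.54842502, -0.33191847,  3.188177  ]), np.float64(0.5314425942679097))
scene T1 [243 123  29  19 305] (array([0.38531663, 0.27452403, 2.93315832]), np.float64(0.26917221105088895))
scene T2 [ 95 230  40  27 596] (array([ 0.37934808, -0.30286736,  0.2408953 ]), np.float64(0.15934482926182064))
```

Request:
apply_moves(commands="0 0 0 0 0 -1.5 0.5;0 0 0 0 0 -4 0.5;0 0 0 0 0 -7 0.5;0 0 0 0 0 -10 0.5;0 0 0 0 0 -13 0.5;0 0 0 0 0 -16 0.5;0 0 0 0 0 -18.5 0.5;0 0 0 0 0 -19.5 0.5")

```text
clock: 33.35
eef_pos: [0.3855, 0.2747, 0.2071]
ee_rot: [3.139, -0.004, 1.371]
force: [0.4, 0.4, -0.1]
finger_gap: 0.0575
```

```bash
python3 - <<'E'
from h import *
go(.548,-.332,.2,1.608)
b=r.capture("scene")
z=lambda im,x,y,w,h,k:cv2.resize(im[y:y+h,x:x+w],None,fx=k,fy=k,interpolation=cv2.INTER_CUBIC)
cv2.imwrite("pics/s28.png",z(b,180,40,130,110,5))
E
```

```text
t 33.35 pos [0.3855 0.2747 0.2071] rot [ 3.139 -0.004  1.371] F [ 0.4  0.4 -0.1] gap 0.0575 
-> [ 0.003 -0.004 -0.237] [-56.24  27.97   0.53]
```

View pics/s28.png

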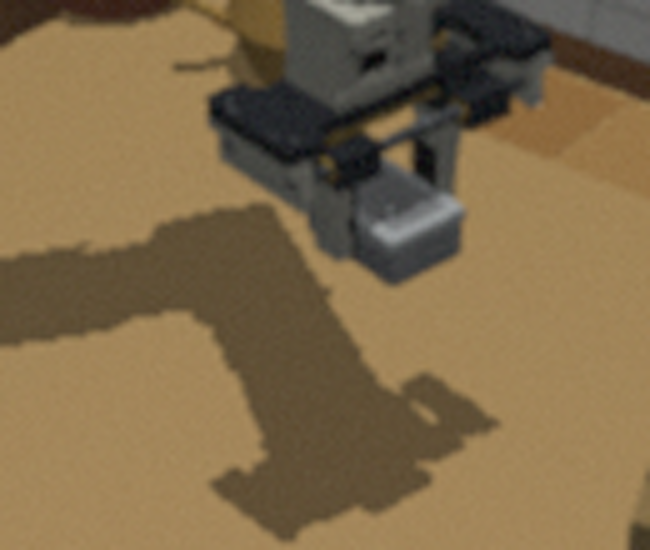

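Request:
apply_moves(commands="0 0 -0.03 -2 1 -0.5 0.5;0 0 -0.06 -5 2.4 -0.5 0.5;0 0 -0.1 -8.7 4.3 -0.5 0.5;0 0 -0.14 -12.4 6.1 -0.5 0.5;0 0 -0.18 -16.1 8 -0.5 0.5;0 0 -0.21 -19.8 9.8 -0.5 0.5;0 0 -0.237 -23.5 11.7 -0.5 0.5;0 0 -0.237 -27.2 13.5 -0.5 0.5")

```text
clock: 34.07
eef_pos: [0.4622, -0.0216, 0.2072]
ee_rot: [-3.14, 0.0, 1.61]
force: [1.6, 1.5, -0.0]
finger_gap: 0.058
```

```bash
python3 - <<'E'
from h import *
go(.548,-.332,.2,1.608)
E
```

```text
t 34.07 pos [ 0.4622 -0.0216  0.2072] rot [-3.14  0.    1.61] F [ 1.6  1.5 -0. ] gap 0.058 
-> [-0.002  0.     0.002] [-31.34   7.38   0.71]
```

Request:
apply_moves(commands="0 0 0 -4 0.9 0 0.5;0 0 0 -8 1.9 0 0.5;0 0 0 -12 2.8 0 0.5;0 0 0 -16 3.8 0 0.5;0 0 0 -20 4.7 0 0.5;0 0 0 -24 5.7 0 0.5;0 0 0 -28 6.6 0 0.5;0 0 0 -30.5 7.3 0 0.5")

```text
clock: 34.73
eef_pos: [0.5465, -0.3249, 0.2058]
ee_rot: [-3.139, -0.001, 1.606]
force: [-0.0, 0.4, -0.5]
finger_gap: 0.0576
```

Request:
apply_moves(commands="0 0 0 -0.4 0 0 0.5;0 0 0 -0.4 0 0 0.5;0 0 0 -0.4 0 0 0.5")

```text
clock: 34.98
eef_pos: [0.5462, -0.3253, 0.2066]
ee_rot: [-3.139, -0.001, 1.607]
force: [-0.6, 0.7, -1.9]
finger_gap: 0.0578
```

```bash
cat >> h.py <<'E'
def zoom(im,x,y,w,h,k):return cv2.resize(im[y:y+h,x:x+w],None,fx=k,fy=k,interpolation=cv2.INTER_CUBIC)
def pic(cam,name,x,y,w,h,k,items=()):
    b=r.capture(cam); cr=zoom(b,x,y,w,h,k)
    for S,p in items:
        q=cv2.convexHull(proj(r.calibration(cam),place(S,p)).astype(np.float32))[:,0]
        cv2.polylines(cr,[((q-[x,y]+.5)*k-.5).round().astype(int)],True,(0,0,255),1)
    cv2.imwrite("pics/"+name,cr); return b
E
python3 - <<'E'
from h import *
pic("scene","s29.png",90,190,140,130,5,[(box(.084,.058,.034,.01),(.548,-.332,.037))])
go(.548,-.332,.055,1.608)
E
```

```text
t 35.03 pos [ 0.5464 -0.3248  0.2073] rot [-3.140e+00 -1.000e-03  1.608e+00] F [ 0.1  0.8 -0.8] gap 0.0577 
-> [-0.002 -0.001 -0.   ] [-0.74  0.16 15.22]
```

View pics/s29.png

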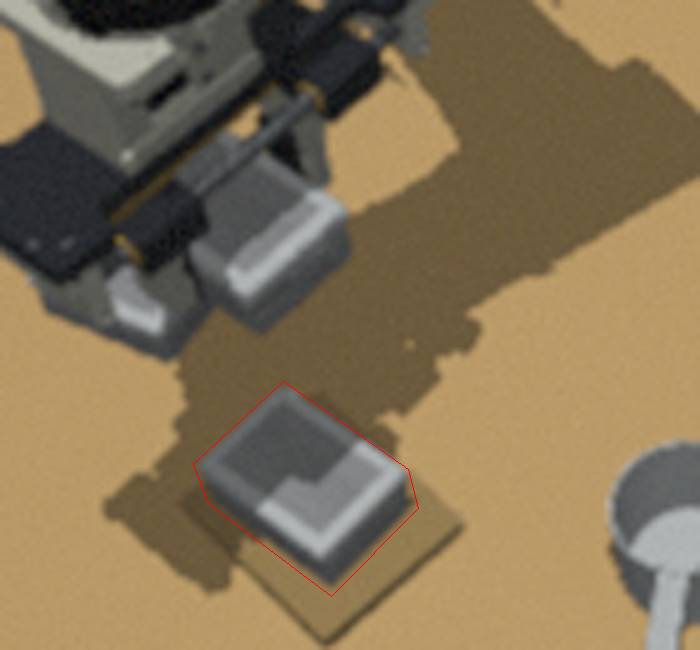

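Request:
apply_moves(commands="0 0 0 -0.74 0.16 2 0.5;0 0 0 -0.74 0.16 5 0.5;0 0 0 -0.74 0.16 8 0.5;0 0 0 -0.74 0.16 10.5 0.5;0 0 0 -0.74 0.16 12.5 0.5;0 0 0 -0.74 0.16 13.5 0.5;0 0 0 -0.74 0.16 13.5 0.5;0 0 0 -0.74 0.16 13.5 0.5")

```text
clock: 35.7
eef_pos: [0.5494, -0.3323, 0.0741]
ee_rot: [3.142, 0.0, 1.609]
force: [-0.1, 1.0, -0.1]
finger_gap: 0.0579
```

```bash
python3 - <<'E'
from h import *
pic("scene","s30.png",90,210,120,110,6,[(box(.084,.058,.0001,.044),(.548,-.332,.037))])
go(.548,-.332,.0535,1.608)
E
```

```text
t 35.75 pos [ 0.55   -0.3328  0.075 ] rot [3.140e+00 1.000e-03 1.609e+00] F [-0.1  0.7 -0.1] gap 0.0577 
-> [0.002 0.001 0.001] [ 0.09 -0.2   2.15]
```

View pics/s30.png

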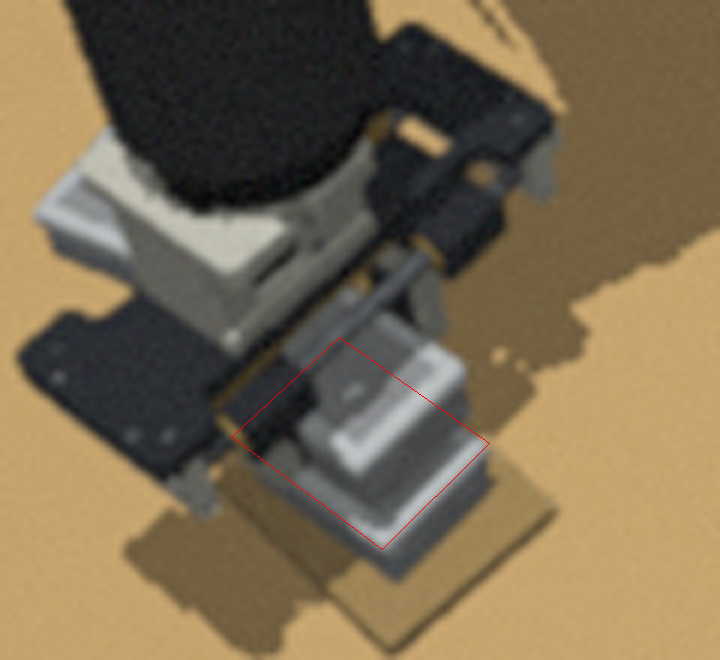

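Request:
apply_moves(commands="0 0 0 0.08 -0.18 0.4 0.5;0 0 0 0.08 -0.18 0.8 0.5;0 0 0 0.08 -0.18 1.2 0.5;0 0 0 0.08 -0.18 1.5 0.5;0 0 0 0.08 -0.18 1.8 0.5;0 0 0 0.08 -0.18 1.8 0.5;0 0 0 0.08 -0.18 1.8 0.5")

```text
clock: 36.33
eef_pos: [0.547, -0.3323, 0.0552]
ee_rot: [-3.141, -0.0, 1.608]
force: [0.3, 0.5, -0.8]
finger_gap: 0.0578
```

```bash
python3 - <<'E'
from h import *
go(.548,-.332,.0535,1.608)
E
```

```text
t 36.33 pos [ 0.547  -0.3323  0.0552] rot [-3.141 -0.     1.608] F [ 0.3  0.5 -0.8] gap 0.0578 
-> [-0.001 -0.    -0.   ] [0.03 0.1  0.17]
```

Request:
apply_moves(commands="0 0 0 0.03 0.1 0.1 0.5;0 0 0 0.03 0.1 0.2 0.5;0 0 0 0.03 0.1 0.25 0.5;0 0 0 0.03 0.1 0.25 0.5")

```text
clock: 36.67
eef_pos: [0.5483, -0.332, 0.053]
ee_rot: [3.141, 0.0, 1.608]
force: [-0.1, -0.7, -1.0]
finger_gap: 0.0579
```

Request:
apply_moves(commands="0 0 0 0 0 0.05 0.5;0 0 0 0 0 0.1 0.5;0 0 0 0 0 0.1 0.5")

```text
clock: 36.92
eef_pos: [0.5483, -0.332, 0.053]
ee_rot: [3.141, 0.0, 1.608]
force: [-2.5, 2.2, 7.2]
finger_gap: 0.0578
```

Request:
apply_moves(commands="0 0 0 0 0 -0.05 0.7;0 0 0 0 0 -0.05 0.9;0 0 0 0 0 -0.05 0.9;0 0 0 0 0 -0.05 0.9;0 0 0 0 0 -0.05 1;0 0 0 0 0 -2 1;0 0 0 0 0 -5 1;0 0 0 0 0 -8 1")

```text
clock: 37.58
eef_pos: [0.5473, -0.3318, 0.1317]
ee_rot: [-3.139, -0.001, 1.608]
force: [0.3, -0.3, -0.4]
finger_gap: 0.0875
```

```bash
python3 - <<'E'
from h import *
go(.379,-.3025,.1,1.571+.241)
E
```

```text
t 37.58 pos [ 0.5473 -0.3318  0.1317] rot [-3.139e+00 -1.000e-03  1.608e+00] F [ 0.3 -0.3 -0.4] gap 0.0875 
-> [-0.003 -0.001 -0.204] [  3.54 -16.71   3.22]
```

Request:
apply_moves(commands="0 0 0 0 0 -1 1;0 0 -0.05 0.5 -2.5 -1 1;0 0 -0.1 1.2 -6 0 1;0 0 -0.15 2 -9.7 0 1;0 0 -0.2 2.8 -13.3 1 1;0 0 -0.204 3.4 -16 1 1;0 0 -0.204 3.5 -16.7 1 1;0 0 -0.204 3.5 -16.7 1 1")

```text
clock: 38.25
eef_pos: [0.3781, -0.3028, 0.1223]
ee_rot: [3.141, -0.0, 1.811]
force: [0.4, -0.1, -0.4]
finger_gap: 0.0881
```

```bash
python3 - <<'E'
from h import *
pic("scene","s31.png",80,190,120,130,5,[(box(.084,.058,.034,.044),(.548,-.332,.037)),(box(.084,.058,.034),(.379,-.3025,.241))])
go(.379,-.3025,.008,1.571+.241)
E
```

```text
t 38.3 pos [ 0.3799 -0.3033  0.1226] rot [3.140e+00 1.000e-03 1.811e+00] F [ 0.5 -0.8 -0.1] gap 0.0874 
-> [ 0.001  0.001 -0.001] [ 0.11 -0.08 11.46]
```

View pics/s31.png

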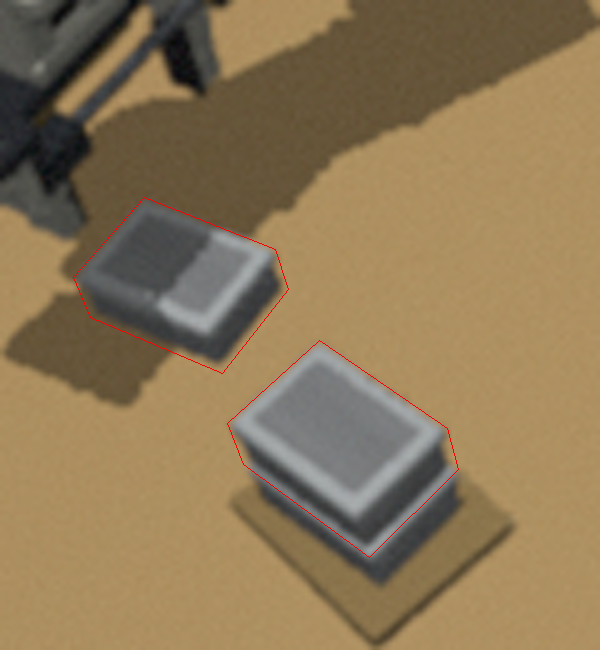

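```bash
cat > f.py <<'E'
from m import *
def ftop(n,z,p0,thr=None):
    im=r.capture(n); c=r.calibration(n)
    uv=proj(c,[[*p0,z]])[0].round().astype(int)
    f=im.astype(int); s=f.max(2)-f.min(2)
    m=((s<45)&(f.max(2)>(thr or (100 if n=="top" else 115)))).astype(np.uint8)
    w=np.zeros_like(m); w[uv[1]-28:uv[1]+28,uv[0]-28:uv[0]+28]=1; m*=w
    m=cv2.morphologyEx(m,cv2.MORPH_CLOSE,np.ones((3,3)))
    k,l,st,ce=cv2.connectedComponentsWithStats(m); i=1+st[1:,4].argmax()
    return st[i],fit(box(.084,.058,.0002,z),[(c,l==i)],p0,True)
E
python3 - <<'E'
from f import *
print(ftop("top",.078,(.548,-.332)),ftop("scene",.078,(.548,-.332)))
pic("top","t31.png",340,180,60,80,8,[(box(.084,.058,.0001,.078),(.548,-.332,.037))])
E
```

```text
(array([363, 202,  29,  33, 704], dtype=int32), (array([ 0.54667459, -0.33118705,  0.04134947]), np.float64(1.5024880726578729))) (array([126, 259,  43,  34, 799], dtype=int32), (array([ 0.54833801, -0.33268726,  3.19683825]), np.float64(2.3518537608017263)))
```

View pics/t31.png

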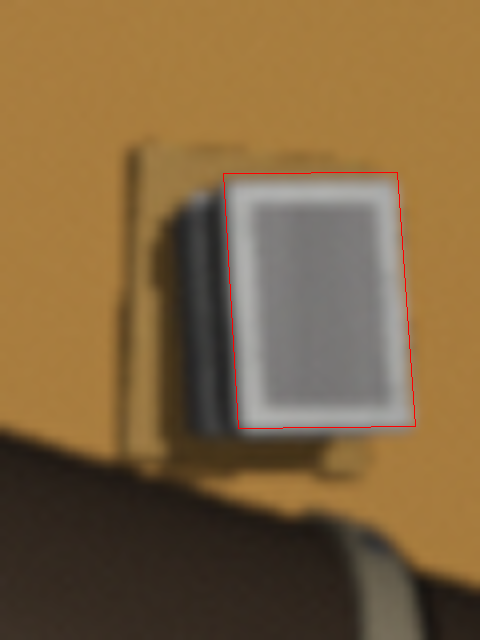

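Request:
apply_moves(commands="0 0 0 0.1 -0.08 1.5 1;0 0 0 0.1 -0.08 4 1;0 0 0 0.1 -0.08 6.5 1;0 0 0 0.1 -0.08 8.8 1;0 0 0 0.1 -0.08 10.5 1;0 0 0 0.1 -0.08 11.2 1;0 0 0 0.1 -0.08 11.4 1;0 0 0 0.1 -0.08 11.4 1")

```text
clock: 39.12
eef_pos: [0.3795, -0.3025, 0.0077]
ee_rot: [-3.141, -0.0, 1.812]
force: [-0.1, -0.0, 0.7]
finger_gap: 0.0871
```

```bash
python3 - <<'E'
from h import *
go(.379,-.3025,.008,1.571+.241)
pic("scene","s32.png",60,180,120,110,5)
E
```

```text
t 39.12 pos [ 0.3795 -0.3025  0.0077] rot [-3.141 -0.     1.812] F [-0.1 -0.   0.7] gap 0.0871 
-> [-0.001 -0.    -0.   ] [ 0.01 -0.05 -0.03]
```

View pics/s32.png

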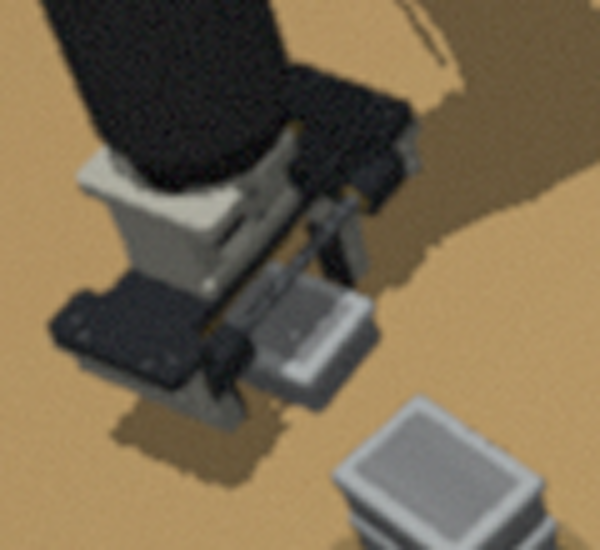

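Request:
apply_moves(commands="0 0 0 0 0 0 0.5;0 0 0 0 0 0 0.5;0 0 0 0 0 0 0.5;0 0 0 0 0 0 0.5;0 0 0 0 0 0 0.5;0 0 0 0 0 0 0.5;0 0 0 0 0 0 0.5;0 0 0 0 0 0 0.5")

```text
clock: 39.83
eef_pos: [0.3792, -0.3024, 0.0083]
ee_rot: [3.141, 0.0, 1.812]
force: [-0.5, 1.3, 6.5]
finger_gap: 0.0578
```

Request:
apply_moves(commands="0 0 0 0 0 -1 0.5;0 0 0 0 0 -3 0.5;0 0 0 0 0 -6 0.5;0 0 0 0 0 -9 0.5;0 0 0 0 0 -12 0.5;0 0 0 0 0 -14 0.5;0 0 0 0 0 -14 0.5")

```text
clock: 40.42
eef_pos: [0.3812, -0.3034, 0.1523]
ee_rot: [3.136, 0.004, 1.812]
force: [0.7, -0.3, -0.8]
finger_gap: 0.058
```

```bash
python3 - <<'E'
from h import *
pic("scene","s33.png",60,160,130,130,5)
go(.548,-.332,.15,1.608)
E
```

```text
t 40.47 pos [ 0.3802 -0.3027  0.1501] rot [3.138e+00 2.000e-03 1.812e+00] F [-0.3  0.1 -1.6] gap 0.0581 
-> [0.004 0.002 0.204] [-6.84 15.6   0.08]
```

View pics/s33.png

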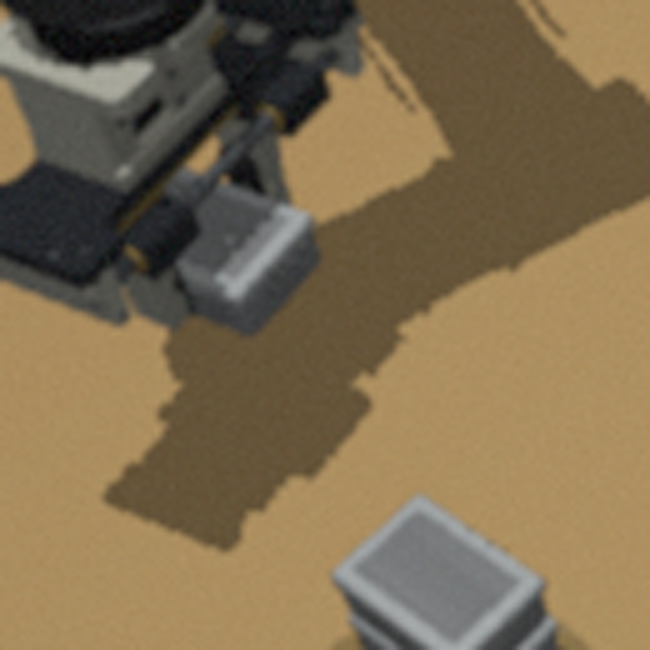

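Request:
apply_moves(commands="0 0 0.03 -1 2.2 0 0.5;0 0 0.07 -2.5 5.6 0 0.5;0 0 0.11 -4 9 0 0.5;0 0 0.16 -5.5 12.4 0 0.5;0 0 0.2 -6.6 15 0 0.5;0 0 0.204 -6.9 15.6 0 0.5;0 0 0.204 -6.9 15.6 0 0.5;0 0 0.204 -6.9 15.6 0 0.5")

```text
clock: 41.13
eef_pos: [0.5458, -0.3316, 0.1458]
ee_rot: [-3.138, -0.002, 1.608]
force: [-0.6, 1.6, -1.0]
finger_gap: 0.0577
```

```bash
python3 - <<'E'
from h import *
r.capture("scene")
go(.548,-.332,.1,1.608)
E
```

```text
t 41.18 pos [ 0.5455 -0.3317  0.1465] rot [-3.139e+00 -1.000e-03  1.608e+00] F [-0.2 -0.7 -0.6] gap 0.0576 
-> [-0.003 -0.001 -0.   ] [-0.05  0.26  4.65]
```

Request:
apply_moves(commands="0 0 0 -0.05 0.2 1 0.5;0 0 0 -0.05 0.2 2.3 0.5;0 0 0 -0.05 0.2 3.5 0.5;0 0 0 -0.05 0.2 4.3 0.5;0 0 0 -0.05 0.2 4.8 0.5;0 0 0 -0.05 0.2 5 0.5;0 0 0 -0.05 0.2 5 0.5;0 0 0 -0.05 0.2 5 0.5")

```text
clock: 41.85
eef_pos: [0.5492, -0.3327, 0.0983]
ee_rot: [3.141, 0.0, 1.608]
force: [0.2, 0.1, -0.4]
finger_gap: 0.0576
```

```bash
python3 - <<'E'
from h import *
go(.548,-.332,.0863,1.608)
pic("scene","s34.png",90,200,120,110,6)
E
```

```text
t 41.85 pos [ 0.5492 -0.3327  0.0983] rot [3.141 0.    1.608] F [ 0.2  0.1 -0.4] gap 0.0576 
-> [ 0.  0. -0.] [ 0.07 -0.12  1.2 ]
```

View pics/s34.png

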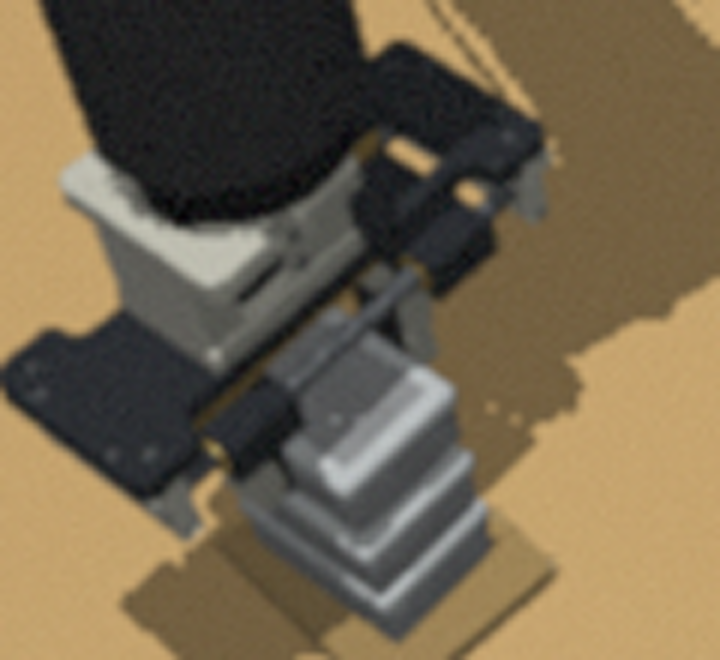

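Request:
apply_moves(commands="0 0 0 0.07 -0.1 0.3 0.5;0 0 0 0.07 -0.1 0.6 0.5;0 0 0 0.07 -0.1 0.9 0.5;0 0 0 0.07 -0.1 1.1 0.5;0 0 0 0.07 -0.1 1.1 0.5;0 0 0 0.07 -0.1 1.1 0.5")

```text
clock: 42.4
eef_pos: [0.5479, -0.3319, 0.0868]
ee_rot: [-3.141, -0.0, 1.608]
force: [-1.4, -0.6, -0.6]
finger_gap: 0.0578
```

Request:
apply_moves(commands="0 0 0 0 0 0.1 0.5;0 0 0 0 0 0.1 0.5;0 0 0 0 0 0.1 0.5")

```text
clock: 42.65
eef_pos: [0.548, -0.332, 0.0864]
ee_rot: [3.141, 0.0, 1.608]
force: [-1.2, 0.2, 3.0]
finger_gap: 0.058
```

Contact. Release and rise.

Request:
apply_moves(commands="0 0 0 0 0 0 0.8;0 0 0 0 0 0 0.9;0 0 0 0 0 0 0.9;0 0 0 0 0 0 1;0 0 0 0 0 0 1;0 0 0 0 0 -2 1;0 0 0 0 0 -5 1;0 0 0 0 0 -9 1")

```text
clock: 43.32
eef_pos: [0.5462, -0.3312, 0.174]
ee_rot: [-3.136, -0.002, 1.607]
force: [1.2, -0.1, 0.2]
finger_gap: 0.0874
```

Request:
apply_moves(commands="0 0 0 0 0 -3 1;0 0 0 0 -4 -4 1;0 0 0 0 -8 -4 1;0 0 0 0 -12 -4 1;0 0 0 0 -15 -4 1;0 0 0 0 -16 -4 1;0 0 0 0 -16 -4 1")

```text
clock: 43.9
eef_pos: [0.3858, -0.3378, 0.2167]
ee_rot: [3.14, 0.0, 1.606]
force: [-0.4, 0.2, 0.2]
finger_gap: 0.0876
```

```bash
python3 - <<'E'
from f import *
print(ftop("top",.112,(.548,-.332)),ftop("scene",.112,(.548,-.332)))
a=pic("scene","s35.png",90,120,260,200,3)
pic("top","t35.png",100,120,300,140,2.6)
go(.38,-.33,.2)
E
```

```text
(array([370, 200,  26,  17, 247], dtype=int32), (array([ 0.60164254, -0.33527694,  2.97379121]), np.float64(136.44907157360993))) (array([123, 250,  44,  35, 822], dtype=int32), (array([ 0.54840436, -0.33260509,  3.18762265]), np.float64(1.9827009368073472)))
t 44.1 pos [ 0.389  -0.3379  0.2159] rot [3.141 0.    1.608] F [ 0.8  0.1 -0.5] gap 0.0878 
-> [0.    0.    0.037] [ 0.82 -0.87  1.59]
```

View pics/s35.png

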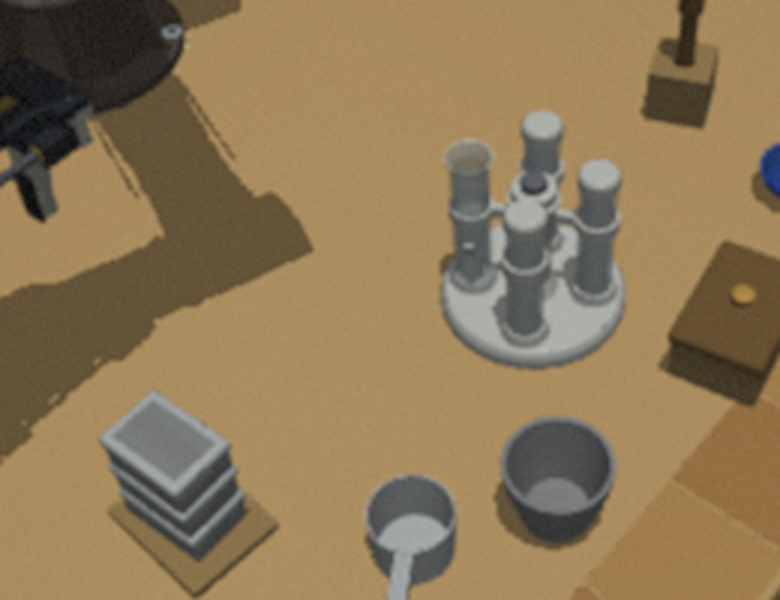

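View pics/t35.png

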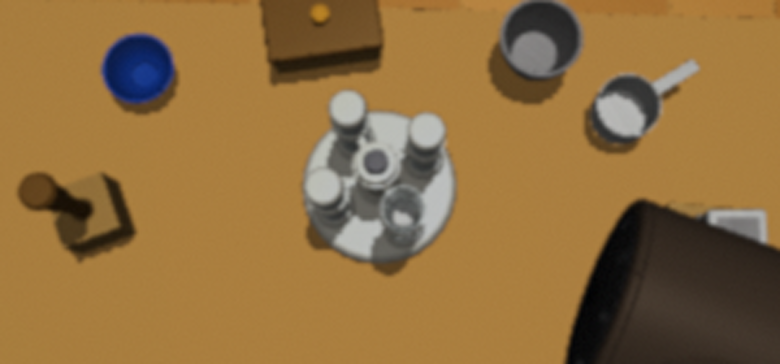

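```bash
python3 - <<'E'
from h import *
b=r.capture("scene"); o=cv2.imread("pics/scene0.png")
cv2.imwrite("pics/e.png",np.hstack([zoom(b,230,155,50,80,5),zoom(b,295,95,45,80,5),zoom(o,295,95,45,80,5)]))
c=r.calibration("scene"); print(((proj(c,[[.573,-.003,.106],[.573,-.003,.028]])-[230,155]+.5)*5).round())
E
```

```text
[[ 84. 179.]
 [ 88. 278.]]
```

View pics/e.png

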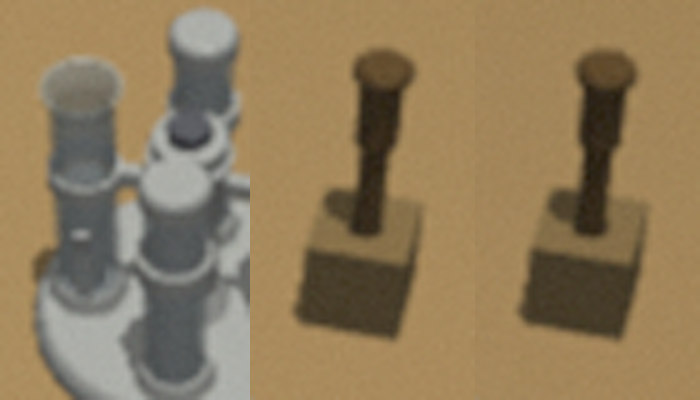

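```bash
python3 -c "
from cell import r
print(r.read_state()['force'].round(1)); print(r.sign_off())"
```

```text
[ 0.6 -0.3  0. ]
the job is handed in; nothing more can be done
None
```

I finished the job and handed it in at about 44 s of the 210 s allowed; sign-off reported no verdict.

**What I did**
- All three loose capsules went into the open tube. No fourth was in the scene.
- I rammed the column down with the wooden rod. It stopped dead within about 0.5 mm of the computed home height. I held it there at 10 to 15 N, a little under the suggested range at first and about 15 N at the end, for about 0.4 s.
- The rod went back into its block, and both loose tins were stacked on the base tin.

**Last checks**
- **Tins:** the scene camera puts the top faces of both stacked tins within about 1 mm and 0.01 rad of the base tin.
- **Tin check that failed:** the last top-camera fit, for the uppermost tin, was useless because the arm hid it. That tin is confirmed only by the scene camera. The middle tin was confirmed by both cameras.
- **Rod:** it looks the same as in the starting picture.
- **Capsules:** the visible column top agrees roughly with three capsules seated. The tube collar partly hides it, so the dead stop and the force are the main evidence.
- **Ram force:** the force readings while pushing past the sprung strips stayed below about 2 N, less than the 3 to 8 N expected. I sampled only at the end of each move, so a peak in between would not have shown.
- **Other objects:** the mortar, bowl, cup and box looked untouched in the last pictures. The gripper was open and clear of everything.

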